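# Draw the parts tray out with the hook

### The job

Lift the hook tool off its stand, catch the parts tray's pull eye with it and draw the tray out from under the dust hood until it meets both end stops, wherever they are set; pull it snug against them for a moment, firmly enough to feel it seat but gently enough (well under 2 kg of pull) not to strain hook, tray or dock. Then unhook it, leaving the tray drawn out there, put the hook back on the stand it came from, resting in both notches, and let go. Move the tray only with the hook, never with the gripper, keep the pot and the holder in the tray upright, and leave everything else on the bench alone.

Things in the scene. Friction and masses are not known exactly. Their poses are not given: they have to be found in the camera images.
- hook_grip (a point): Centre of the hook tool's handle: loose aluminium bar, 14 mm wide (x), 16 high (z), 110 long (y -60 to +50 mm), 90 g, balancing near this point. y points to the hook end, z up. Beyond it a 5 mm round shank runs to y = +115 mm, then turns straight down as a pin. Rests in two notches of its stand; a tool with the same handle but a straight end lies on the other stand.
- hook_pin (a point): Foot of the hook: on the centre line of the down-turned 5 mm pin, 115 mm to +y of and 45 mm below the handle's centre, axes as the handle's. Here the wire ends in a 5 mm thick toe that points back towards the handle (-y), its end 8.5 mm from the pin's centre line; the toe's underside is 2.5 mm below this point.
- stand_seat (a point): Where the handle's centre lies when the hook rests on its own black stand (fixed, base 60 x 110 mm), 58 mm above the stand's foot. Two saddles 8 mm thick, at y = -38 and +38 mm (y along the resting tool), have notches 19 mm wide, flared above; notch floor 8 mm below this point, tips 6 mm above. Between them the handle is free. The two equal stands may swap places.
- home_line (a point): Point of the fixed dock: on its plate's top, in the middle, where the stops' faces lie if set farthest out. y points inward to the hood, -y is the way out, z up. The stops' faces, which the tray's front must meet, are really set 0 to 24 mm inward of here, anew each time. Rails 18 mm high run along both sides of the tray (2 mm play). Hood: from 134 mm inward, underside 78 mm above the plate.
- tray_front (a point): Middle of the lower edge of the tray's front face, which carries the eye. Loose grey plastic tray, 90 mm wide (x), 100 long (y, inward), 25 high, 0.3 to 0.6 kg with its load, in the dock. Starts 90 to 125 mm inward of the home line and slides on the dock's plate with dry friction (some 1 to 5 N) until its front meets the two stops.
- eye (a point): Centre of the opening of the tray's steel pull eye, 14 mm above the plate: a level loop of 5 mm round wire, opening 10 mm wide (x) by 17.5 mm long (y, from the tray's front face to the loop's outer bar). The hook is let down through it from above. Wire top 16.5 mm, underside 11.5 mm above the plate. Axes as the tray's, -y the way out. Open above, in front of the hood.
- clamps: The dock's two dark clamps with the adjustable stop blocks they hold, one each side; origin on the plate midway between the clamps, 17.5 mm outward of the home line, y inward. The blocks (27 mm wide, 12 deep, 14 high, 40 mm gap between them for eye and hook) are locked at a setting that this pose does not tell: it must be seen or felt. Locked, they are rigid.
- pot: Bystander riding in the tray's inner half: small glass pot with a white cap, 26 mm across, 34 mm high; origin at its underside, z up.
- holder: Bystander riding in the tray's front half: round steel movement holder 34 mm across, 12 mm high; origin at its underside, z up.
- probe: Bystander: the straight-ended probe lying on the other stand; origin at its handle's centre, y towards its tip.
- tin: Bystander: round green tin, 66 mm across, 31 mm high; origin at its underside.
- cushion: Bystander: round black casing cushion with a watch on it, 98 mm across, 31 mm high; origin at its underside.
- bell_jar: Bystander: glass jar, 60 mm across, 75 mm high; origin at its underside.
- screwdriver: Bystander: small screwdriver lying on the mat near the robot, 130 mm long, handle to its -x; origin at its underside.
- oil_cups: Bystander: round black oil-cup stand, 60 mm across, 14 mm high; origin at its underside.

How it is judged:
By the outcome, as a careful person would: the job done as asked, in the order asked, and still so for the second after the job is handed in, with the robot touching nothing.
It also fails if it takes over 64 s, if anything falls off the work surface, if the arm or the gripper's body presses on something with over 40 N, if the wrist force passes 120 N, or if a joint passes its speed limit or range.

### The arm

A 7-joint arm with a two-finger parallel gripper is mounted at the origin on the work surface. World frame = base frame: x ahead of the robot, y to its left, z up, the work surface at z = 0. Lengths are in m, angles in rad, forces in N, time in s.
With the tool pointing down it reaches from about 0.425 to 0.8 m from the base axis. Payload 8.3 kg.
Tool frame: the origin (TCP) lies between the finger pads; the fingertips stand 19 mm ahead of it and the grasp point (between the pads) is the TCP; z points along the fingers, y is the direction in which the jaws open and shut (so a half turn about z gives the same grasp; the last joint's range is limited). The gripper opens to 85 mm and grips with 20 to 120 N. Pads are 22 mm wide; open, the fingers measure 114 mm over their backs; the gripper's body (76 mm by 85 mm) begins 54 mm behind the grasp point. The pads swing forward as they close: fully open they stand 13 mm farther back than shut.
Start: joints at [1.138, 0.383, 0.016, 1.37, -0.006, 1.388, -0.046], TCP at [0.226, -0.583, 0.25] pointing down, gripper open.
Joint ranges: [-2.95, 2.95], [-0.25, 2.06], [-1.52, 1.56], [0.18, 2.33], [-1.44, 4.58], [0.02, 2.06], [-3.01, 3.01]. Speed limits (rad/s): [2.39, 2.39, 3.01, 3.01, 3.14, 3.14, 3.14].

### API

Orientations are given as a unit quaternion [w, x, y, z].
In Python, from rig import get_state, capture, finish_job gives the robot as it stands.
- The arm moves only by the tool send_rows, never from a script. Its argument "deltas" is one flat list of numbers, 7 for each row, row after row: the turn, a rotation vector about the tool's x, y, z in degrees, then the shift along the tool's x, y, z in m, then the gripper's target within -1 to 1 (shut at 1, half-way at 0, fully open at -1). In form: [wx, wy, wz, tx, ty, tz, claw, wx, wy, wz, tx, ty, tz, claw, ...]. A call has 1 to 10 rows; each row shifts and turns the commanded pose from where the row before left it, along the tool's axes as they then stand; what a row does not reach is not made up. A row lasts 1/10 s, in which the tool goes at most 50 mm and 8.59 degrees, less where a joint would pass 70% of its speed; a pose out of reach is approached as far as the arm can. A call with a gripper value outside its range is refused whole. The fingers move at their own pace and stop on an object; "squeeze" is the grip in N (left out, the last holds). Time passes only in rows, so rows that do not move let the fingers close. It gives the time, the measured TCP pose, the force and the opening at its end, in the units of the state.
- get_state(): the state, without advancing time (a new reading comes with each control period).
- capture(name): name is "side" or "top"; returns a dict with "frame" (420x560x3 uint8, red, green, blue), "vertical_fov" (degrees; the focal length in pixels is half the picture's height over the tangent of half this angle, whatever the lens; pixels are square), "cx", "cy" (the principal point, pixels), "world_to_cam" (4x4, takes a point from world to camera coordinates). Camera axes: x right, y down, z forward; pixel columns grow to the right and rows downward; lengths in m; the calibration is good to about 2 mm. A picture is of the moment at which its call begins. There is no depth.
- finish_job(): hands the job in, once; it reports no verdict.
The state is a dict: "t": time; "joints": joint angles; "joint_vel": joint speeds; "tau": joint torques, N m; "eef_pos": TCP position; "orientation": TCP orientation; "wrist_force": force on the tool from outside, world axes, zero at the start; "wrist_torque": the same for the moment, N m; "gripper_width": opening from 0.0 (shut) to 1.0 (fully open).
Only numpy, scipy, OpenCV 4.12 (cv2) and the standard library are available. Lean on these libraries where they do the work, as an engineer would, in place of code of your own. Each camera call takes 0.05 s, during which the arm holds its last target.

## Working session

There is one attempt and no reset: what is moved stays moved. The work goes in short steps, Python scripts to look and compute and a tool call to move; the robot and the scene stay as the last step left them, time stands still between calls to the robot, and variables do not carry over. Pictures are saved under pics/ and viewed, and the job is handed in when it is done.

Besides the shell and the picture viewer there is one more tool, called after "Call:" in YAML: its name, and indented under it one key for each argument. send_rows: Moves the arm, as the interface text tells. Its arguments: {"type":"object","properties":{"deltas":{"type":"array","items":{"type":"number"}},"squeeze":{"type":"number"}},"required":["deltas"]}

```bash
ls; mkdir -p pics
python3 - <<'E'
from rig import *
import cv2,numpy as np,json
s=get_state();print(s)
for n in("side","top"):
    c=capture(n);cv2.imwrite(f"pics/{n}0.png",c["frame"][:,:,::-1]);print(n,c["vertical_fov"],c["cx"],c["cy"],c["world_to_cam"])
    np.savez(f"{n}0.npz",**c)
E
```

```text
pics
{'t': 0.0, 'joints': array([ 1.13810819,  0.38422808,  0.01638781,  1.3711394 , -0.00630477,
        1.38824436, -0.0464929 ]), 'joint_vel': array([-1.44523701e-03,  1.10408468e-03,  1.79093975e-04,  4.60909734e-05,
        2.35446992e-04,  6.37149248e-04,  1.48517393e-03]), 'tau': array([-7.15138085e-04, -6.27601862e+01,  8.44675228e-01, -3.71816969e+01,
        1.68417109e-02,  1.41575339e-02,  5.08780909e-05]), 'eef_pos': array([ 0.22574247, -0.58229959,  0.24929193]), 'orientation': array([-9.64579760e-04,  9.82949992e-01,  1.83870450e-01, -1.98980901e-04]), 'wrist_force': array([ 0.37883438, -0.7750353 ,  0.09191205]), 'wrist_torque': array([0.00933452, 0.00700667, 0.00248556]), 'gripper_width': 0.9985435769779093}
side 48.99197048740298 274.2000639602915 204.2298024794681 [[ 0.99713704 -0.07536581  0.00614188 -0.539799  ]
 [-0.05024183 -0.72104848 -0.69106067  0.08573214]
 [ 0.05651094  0.68877361 -0.72277066  1.1443442 ]
 [ 0.          0.          0.          1.        ]]
top 57.928919012435976 281.6200702126951 207.44082492757366 [[ 3.79259818e-04 -9.99316411e-01 -3.69670972e-02  3.54802208e-02]
 [-9.95954730e-01  2.94423443e-03 -8.98081711e-02  5.52356178e-01]
 [ 8.98556190e-02  3.68516160e-02 -9.95272790e-01  8.76275859e-01]
 [ 0.00000000e+00  0.00000000e+00  0.00000000e+00  1.00000000e+00]]
```

View pics/side0.png

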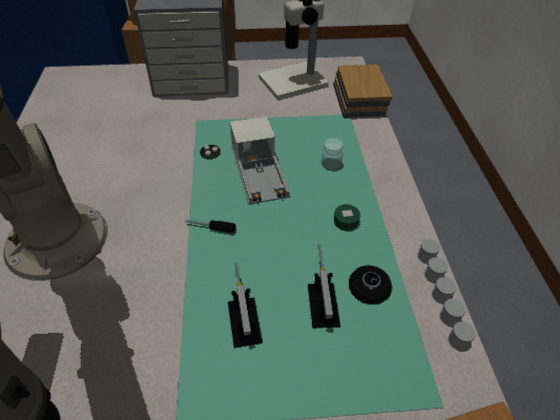

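View pics/top0.png

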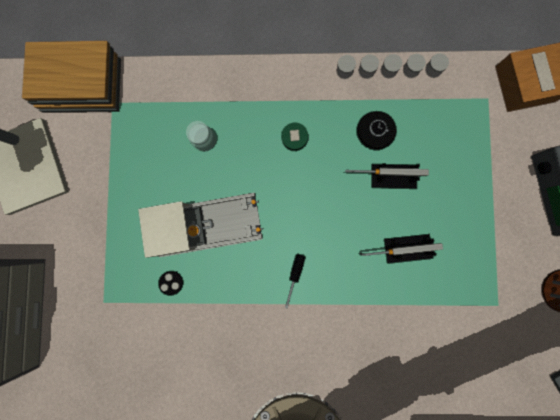

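```bash
cat > h.py <<'E'
import cv2,numpy as np
from scipy.optimize import least_squares
def load(n): return dict(np.load(n+".npz"))
def proj(c,P):
    P=np.atleast_2d(P);M=c["world_to_cam"];q=P@M[:3,:3].T+M[:3,3]
    f=c["frame"].shape[0]/2/np.tan(np.radians(float(c["vertical_fov"]))/2)
    return np.c_[f*q[:,0]/q[:,2]+c["cx"],f*q[:,1]/q[:,2]+c["cy"]]
def ray(c,uv):
    M=c["world_to_cam"];f=c["frame"].shape[0]/2/np.tan(np.radians(float(c["vertical_fov"]))/2)
    d=M[:3,:3].T@np.array([(uv[0]-c["cx"])/f,(uv[1]-c["cy"])/f,1]);o=-M[:3,:3].T@M[:3,3];return o,d
def atz(c,uv,z):
    o,d=ray(c,uv);return o+d*(z-o[2])/d[2]
def tri(c1,p1,c2,p2):
    r=least_squares(lambda X:np.r_[proj(c1,X)[0]-p1,proj(c2,X)[0]-p2],atz(c2,p2,.03));return r.x,np.round(r.fun,2)
def crop(c,x0,y0,x1,y1,k,name):
    im=c["frame"][y0:y1,x0:x1,::-1];cv2.imwrite(name,cv2.resize(im,None,fx=k,fy=k,interpolation=cv2.INTER_CUBIC))
E
python3 - <<'E'
from h import *
s=load("side0");t=load("top0")
crop(s,215,230,355,350,5,"pics/a1.png")
crop(s,215,110,315,210,6,"pics/a2.png")
crop(t,340,150,460,270,5,"pics/a3.png")
crop(t,130,180,280,270,5,"pics/a4.png")
E
```

```text
(no output)
```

View pics/a1.png

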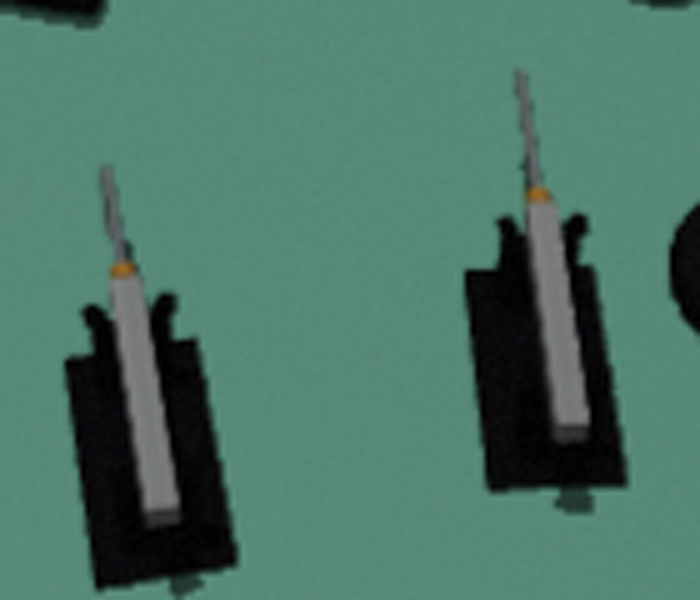

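View pics/a2.png

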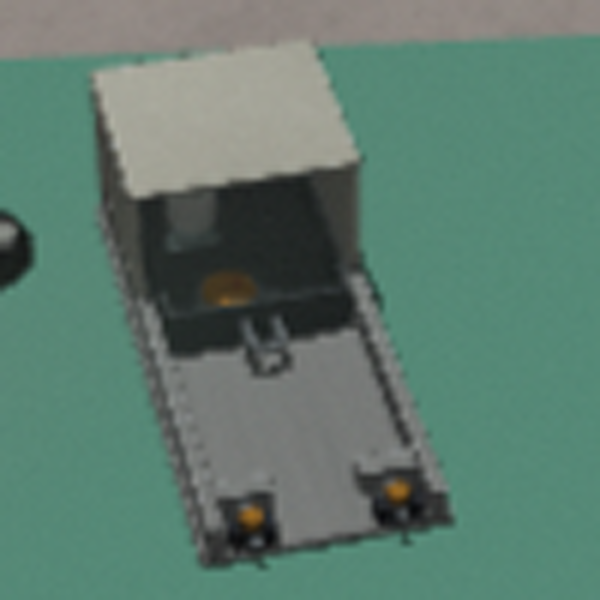

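View pics/a3.png

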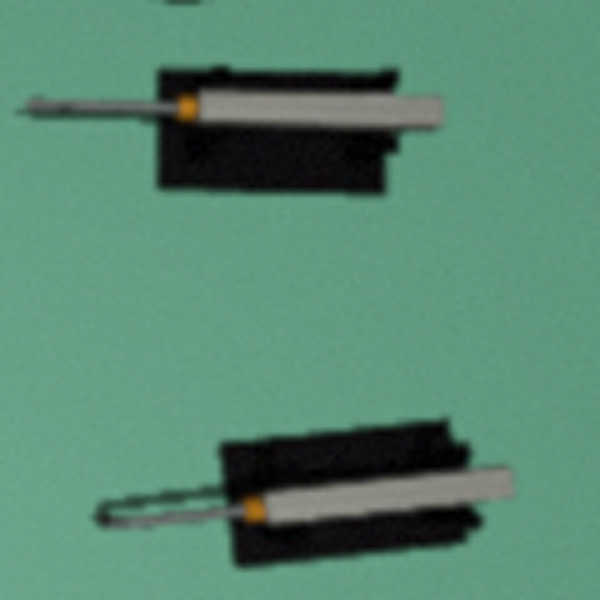

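View pics/a4.png

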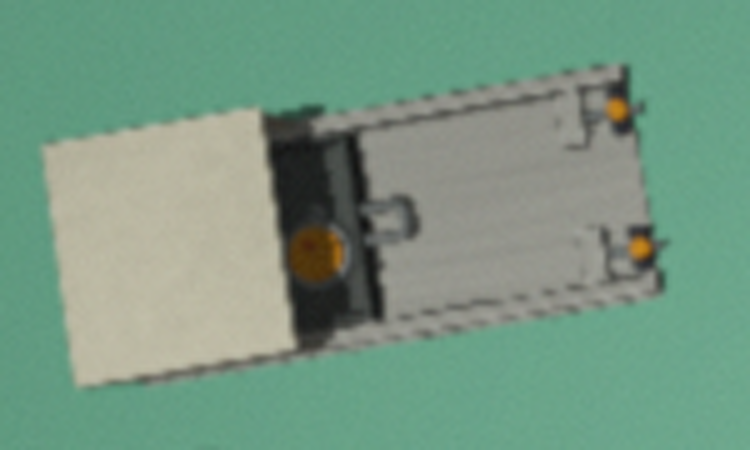

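Run:
```python
from h import *
s=load("side0");t=load("top0")
for c in(s,t): print(-c["world_to_cam"][:3,:3].T@c["world_to_cam"][:3,3])
a=[]
for (x,y) in((340,160),(355,230)):
    a.append(cv2.resize(t["frame"][y:y+40,x:x+50,::-1],None,fx=8,fy=8,interpolation=cv2.INTER_CUBIC))
for (x,y) in((310,238),(225,255)):
    a.append(cv2.resize(s["frame"][y:y+40,x:x+50,::-1],None,fx=8,fy=8,interpolation=cv2.INTER_CUBIC))
m=np.vstack([np.hstack(a[:2]),np.hstack(a[2:])])
m=np.clip(m.astype(float)*1.3,0,255).astype(np.uint8)
cv2.imwrite("pics/a5.png",m[:600])
```

```text
[ 0.47789295 -0.76705944  0.88965991]
[0.47136998 0.00153752 0.92305122]
```

View pics/a5.png

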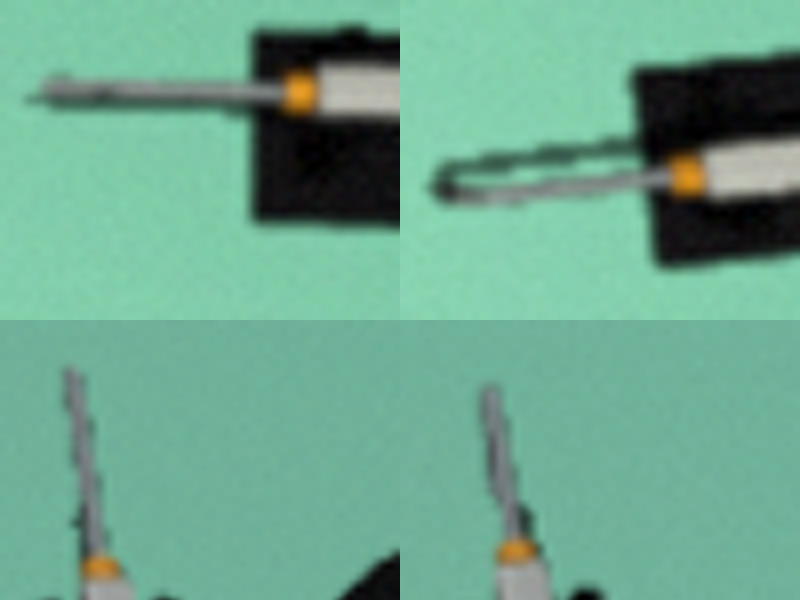

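```bash
cat >> h.py <<'E'
def cp(p,x0,y0,k): return (np.array(p,float)+.5)/k-.5+[x0,y0]
E
python3 - <<'E'
from h import *
s=load("side0");t=load("top0")
S=lambda *p:cp(p,215,230,5); T=lambda *p:cp(p,340,150,5)
# features in tool coordinates: rear top edge mid, front top edge mid, shank end top
for name,sp,tp in(("near",[S(161,512),S(125,276),S(106,167)],[T(513,482),T(267,508),T(107,521)]),
                  ("far",[S(571,426),S(540,200),S(520,72)],[T(442,112),T(200,107),T(35,107)])):
    for a,b in zip(sp,tp): print(name,tri(s,a,t,b))
    L=np.array([[0,-.06,.008],[0,.05,.008]])
    def pts(v,L):
        c,sn=np.cos(v[3]),np.sin(v[3]);return L@np.array([[c,-sn,0],[sn,c,0],[0,0,1]]).T+v[:3]
    f=lambda v:np.r_[(proj(s,pts(v,L))-sp[:2]).ravel(),(proj(t,pts(v,L))-tp[:2]).ravel()]
    r=least_squares(f,[.4 if name=="near" else .55,-.2,.058,0.]);print(r.x,np.degrees(r.x[3]),r.fun.round(2))
    v=r.x
    print("pin top/foot proj", proj(s,pts(v,np.array([[0,.115,0],[0,.115,-.045]]))),proj(t,pts(v,np.array([[0,.115,0],[0,.115,-.045]]))), sp[2],tp[2])
E
```

```text
near (array([ 0.46245921, -0.32270146,  0.06581288]), array([-0.2 ,  0.01, -0.  , -0.23]))
near (array([ 0.45098316, -0.21389988,  0.06824345]), array([-0.24,  0.01, -0.  , -0.25]))
near (array([ 0.44403399, -0.14579369,  0.0538245 ]), array([ 0.05, -0.  ,  0.  ,  0.05]))
[ 0.45618641 -0.26326595  0.05890821  0.1053263 ] 6.034752548133776 [-0.2  -0.16 -0.24  0.23  0.29 -0.24 -0.32 -0.24]
pin top/foot proj [[235.7784799  262.75850367]
 [236.84040097 274.51913678]] [[362.78193665 253.89556538]
 [359.43258115 253.28535596]] [235.8 263. ] [361.  253.8]
far (array([ 0.62836193, -0.29708698,  0.06637859]), array([-0.14,  0.03, -0.  , -0.16]))
far (array([ 0.63129237, -0.18833393,  0.06916987]), array([-0.34,  0.06, -0.  , -0.36]))
far (array([ 0.63283289, -0.11465838,  0.06580709]), array([-0.54,  0.1 , -0.  , -0.54]))
[ 0.63001466 -0.2376143   0.05960038 -0.03106762] -1.7800434192355847 [-0.15 -0.06 -0.32  0.22  0.41 -0.17 -0.47 -0.35]
pin top/foot proj [[318.68069165 248.52559592]
 [317.23004721 260.40637068]] [[349.74578222 170.61554272]
 [347.09851015 174.09702859]] [318.6 244. ] [346.6 171. ]
```

Run:
```python
from h import *
s=load("side0");t=load("top0")
crop(s,232,150,292,210,10,"pics/b1.png")
crop(t,180,185,265,250,9,"pics/b2.png")
```

```text
(no output)
```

View pics/b1.png

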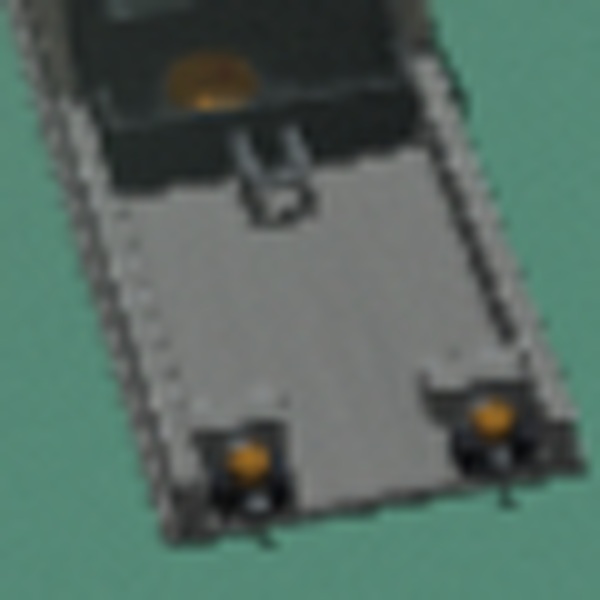

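View pics/b2.png

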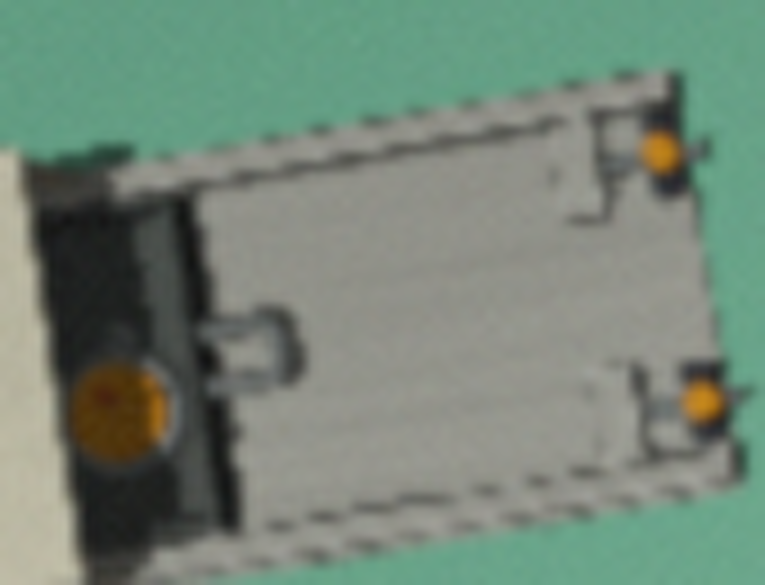

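Run:
```python
from h import *
s=load("side0");t=load("top0")
S=lambda *p:cp(p,232,150,10); T=lambda *p:cp(p,180,185,9)
k1=tri(s,S(493,413),t,T(660,152));k2=tri(s,S(250,457),t,T(702,402));print(k1,k2)
print("eyebar",tri(s,S(278,181),t,T(272,347)))
S2=lambda *p:cp(p,215,110,6);T2=lambda *p:cp(p,130,180,5)
h1=tri(s,S2(358,160),t,T2(262,108));h2=tri(s,S2(130,197),t,T2(297,350));h3=tri(s,S2(95,72),t,T2(78,386));h4=tri(s,S2(312,40),t,T2(43,146))
for h in(h1,h2,h3,h4):print("hood",h)
d=k1[0]-k2[0];print(np.degrees(np.arctan2(d[1],d[0])),np.linalg.norm(d))
d=h1[0]-h2[0];print(np.degrees(np.arctan2(d[1],d[0])),np.linalg.norm(d))
d=h2[0]-h3[0];print(np.degrees(np.arctan2(d[1],d[0]))+90,np.linalg.norm(d))
```

```text
(array([0.56681014, 0.10326837, 0.02670458]), array([ 0.02, -0.  ,  0.  ,  0.02])) (array([0.50101305, 0.091767  , 0.02615319]), array([-0.14,  0.01, -0.  , -0.13]))
eyebar (array([0.51532152, 0.20752088, 0.0196845 ]), array([ 0.17, -0.02,  0.  ,  0.15]))
hood (array([0.56063136, 0.25406996, 0.09240134]), array([ 0.18, -0.02,  0.  ,  0.15]))
hood (array([0.45393068, 0.23654707, 0.0902662 ]), array([-0.02,  0.  , -0.  , -0.02]))
hood (array([0.43830847, 0.33407962, 0.08981772]), array([-0.21,  0.01, -0.  , -0.16]))
hood (array([0.54473242, 0.35364883, 0.08943598]), array([-0.12,  0.01, -0.  , -0.09]))
9.915152878922227 0.06679702167919249
9.32613820035574 0.10815103124432118
9.100017744950094 0.09877678989214592
```

```bash
cat > ov.py <<'E'
from h import *
def overlay(pref,v,d,st,out,hook=None):
    x,y,yaw,zp=v;c,sn=np.cos(yaw),np.sin(yaw)
    W=lambda L:np.array(L,float)@np.array([[c,-sn,0],[sn,c,0],[0,0,1]]).T+[x,y,zp]
    polys=[]
    def rect(x0,x1,y0,y1,z,col): polys.append((W([[x0,y0,z],[x1,y0,z],[x1,y1,z],[x0,y1,z],[x0,y0,z]]),col))
    rect(-.045,.045,d,d+.1,.025,(0,0,255)); polys.append((W([[-.045,d,0],[.045,d,0]]),(0,0,255)))
    rect(-.0075,.0075,d-.020,d,.014,(255,255,0))
    for sg in(-1,1):
        a,b=sorted((sg*.020,sg*.047));rect(a,b,st-.012,st,.014,(255,0,255))
        polys.append((W([[sg*.047,.134,.018],[sg*.047,-.03,.018]]),(0,255,0)))
    polys.append((W([[-.05,.134,.078],[.05,.134,.078]]),(255,0,0)))
    polys.append((W([[-.045,0,0],[.045,0,0]]),(0,255,255)))
    for n,(x0,y0,x1,y1,k) in (("side",(222,130,302,210,7)),("top",(180,180,270,260,7))):
        cam=load(n+pref);im=cv2.resize(cam["frame"][y0:y1,x0:x1,::-1],None,fx=k,fy=k,interpolation=cv2.INTER_CUBIC)
        raw=im.copy()
        for P,col in polys:
            q=(proj(cam,P)-[x0,y0]+.5)*k-.5
            cv2.polylines(im,[np.round(q).astype(int)],False,col,1)
        cv2.imwrite(f"pics/{out}_{n}.png",im)
E
python3 - <<'E'
from ov import *
overlay("0",(.5294,.1132,np.radians(9.5),.006),.116,.012,"c1")
E
```

```text
(no output)
```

View pics/c1_side.png

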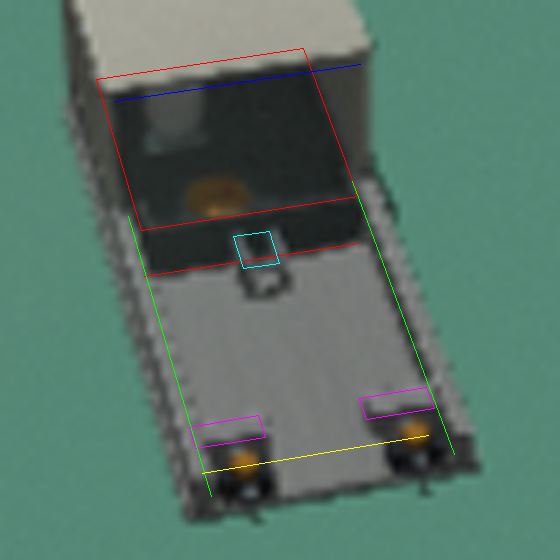

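View pics/c1_top.png

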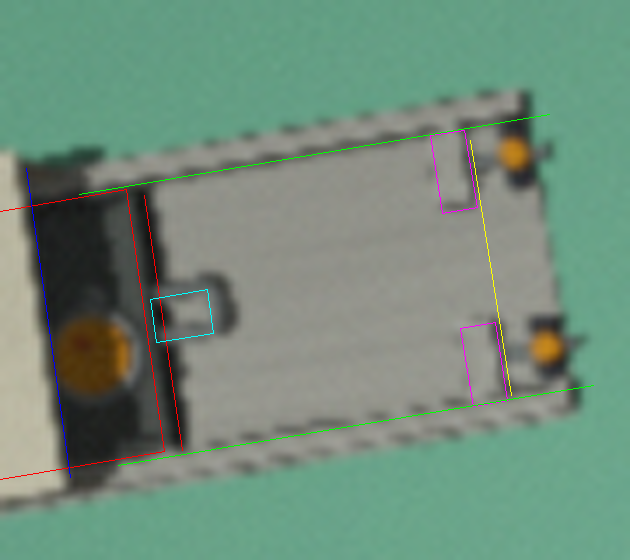

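Call:
send_rows:
  deltas: [0,0,-8.3,0,0,0,-1,0,0,-8.3,0,0,0,-1,0,0,-8.3,0,0,0,-1,0,0,-8.3,0,0,0,-1,0,0,-8.3,0,0,0,-1,0,0,-8.3,0,0,0,-1,0,0,-8.3,0,0,0,-1,0,0,-8.3,0,0,0,-1,0,0,-8.4,0,0,0,-1,0,0,0,0,0,0,-1]
  squeeze: 40

```text
t: 1.1
eef_pos: [0.2257, -0.5825, 0.2497]
orientation: [-0.0, 0.668, 0.744, 0.0]
wrist_force: [0.3, 0.0, -0.9]
gripper_width: 1.0
```

```bash
cat >> h.py <<'E'
from scipy.spatial.transform import Rotation as Rn
def go(tgt,yawx=None):
    from rig import get_state
    s=get_state();q=s["orientation"];R=Rn.from_quat([q[1],q[2],q[3],q[0]]).as_matrix()
    d=R.T@(np.array(tgt)-s["eef_pos"])
    ax=np.degrees(np.arctan2(R[1,0],R[0,0]))
    print("t",round(s["t"],2),"pos",s["eef_pos"].round(4),"tilt z",R[:,2].round(4),"tool x ang",ax.round(2),"d_tool",d.round(4),"F",s["wrist_force"].round(2),"w",round(s["gripper_width"],3))
    if yawx is not None:
        a=np.radians(yawx);Rt=np.array([[np.cos(a),np.sin(a),0],[np.sin(a),-np.cos(a),0],[0,0,-1.]])
        print("rotvec deg",np.degrees(Rn.from_matrix(R.T@Rt).as_rotvec()).round(2), "d in target frame",(Rt.T@(np.array(tgt)-s["eef_pos"])).round(4))
E
python3 -c "
from h import *
go([.4562,-.2633,.2],96.03)"
```

```text
t 1.1 pos [ 0.2257 -0.5825  0.2497] tilt z [-2.0e-04  1.1e-03 -1.0e+00] tool x ang 96.12 d_tool [0.2928 0.2632 0.05  ] F [ 0.28  0.03 -0.9 ] w 1.0
rotvec deg [-0.01 -0.06  0.09] d in target frame [0.2933 0.2627 0.0497]
```

Call:
send_rows:
  deltas: [0,0,0,0.02,0.018,0,-1,0,0,0,0.032,0.029,0,-1,0,0,0,0.032,0.029,0,-1,0,0,0,0.032,0.029,0,-1,0,0,0,0.032,0.029,0,-1,0,0,0,0.032,0.029,0.01,-1,0,0,0,0.032,0.029,0.01,-1,0,0,0,0.032,0.029,0.01,-1,0,0,0,0.032,0.029,0.01,-1,0,0,0,0.017,0.013,0.01,-1]

```text
t: 2.1
eef_pos: [0.4592, -0.2596, 0.2]
orientation: [-0.0, 0.669, 0.743, 0.001]
wrist_force: [0.2, -0.1, 0.5]
gripper_width: 1.0
```

Call:
send_rows:
  deltas: [0,0,0,0,0,0,-1,0,0,0,0,0,0,-1]

```text
t: 2.3
eef_pos: [0.4567, -0.2638, 0.2001]
orientation: [-0.0, 0.67, 0.742, -0.0]
wrist_force: [0.1, -0.6, 0.1]
gripper_width: 0.998
```

```bash
python3 -c "
from h import *
go([.4562,-.2633,.06],96.03)
from rig import *
for n in('side','top'):
    c=capture(n);np.savez(n+'1.npz',**c)
crop(load('side1'),190,180,350,340,4,'pics/d1.png')
crop(load('top1'),330,170,480,290,5,'pics/d2.png')
"
```

```text
t 2.3 pos [ 0.4567 -0.2638  0.2001] tilt z [-7.e-04  2.e-04 -1.e+00] tool x ang 95.86 d_tool [ 0.0006 -0.0004  0.1401] F [ 0.06 -0.61  0.15] w 0.998
rotvec deg [-0.04 -0.01 -0.17] d in target frame [ 0.0006 -0.0004  0.1401]
```

View pics/d1.png

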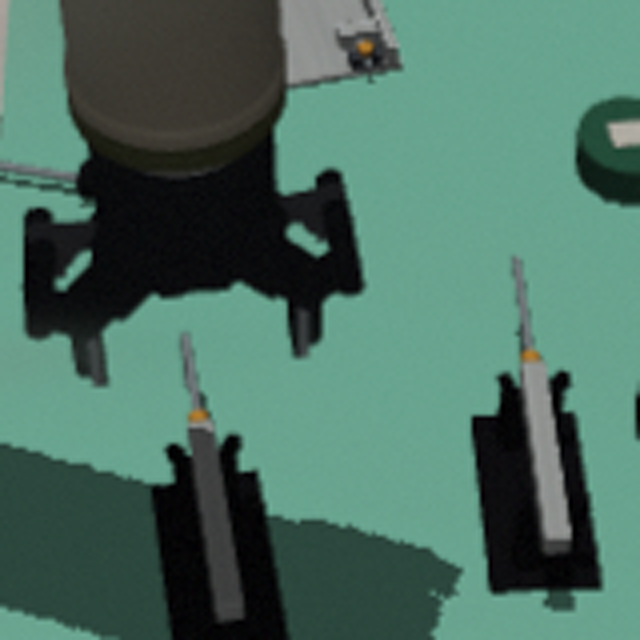

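View pics/d2.png

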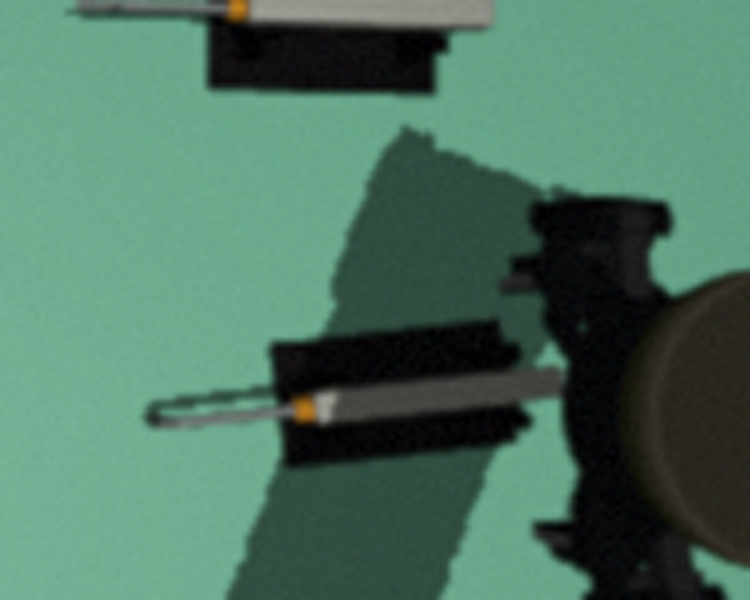

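Call:
send_rows:
  deltas: [0,0,-0.2,0.0006,-0.0004,0.02,-1,0,0,0,0,0,0.025,-1,0,0,0,0,0,0.025,-1,0,0,0,0,0,0.025,-1,0,0,0,0,0,0.022,-1,0,0,0,0,0,0.015,-1,0,0,0,0,0,0.01,-1,0,0,0,0,0,0,-1]

```text
t: 3.2
eef_pos: [0.4553, -0.2641, 0.0573]
orientation: [-0.001, 0.669, 0.743, -0.0]
wrist_force: [0.6, 0.1, -0.7]
gripper_width: 1.0
```

```bash
python3 -c "
from h import *
go([.4562,-.2633,.058],96.03)
from rig import *
for n in('side','top'):
    c=capture(n);np.savez(n+'2.npz',**c)
crop(load('side2'),190,210,350,340,5,'pics/e1.png')
crop(load('top2'),330,170,480,290,5,'pics/e2.png')
"
```

```text
t 3.2 pos [ 0.4553 -0.2641  0.0573] tilt z [-1.7e-03  8.0e-04 -1.0e+00] tool x ang 96.04 d_tool [ 0.0007  0.001  -0.0007] F [ 0.57  0.09 -0.7 ] w 1.0
rotvec deg [-0.09 -0.06  0.01] d in target frame [ 0.0007  0.001  -0.0007]
```

View pics/e1.png

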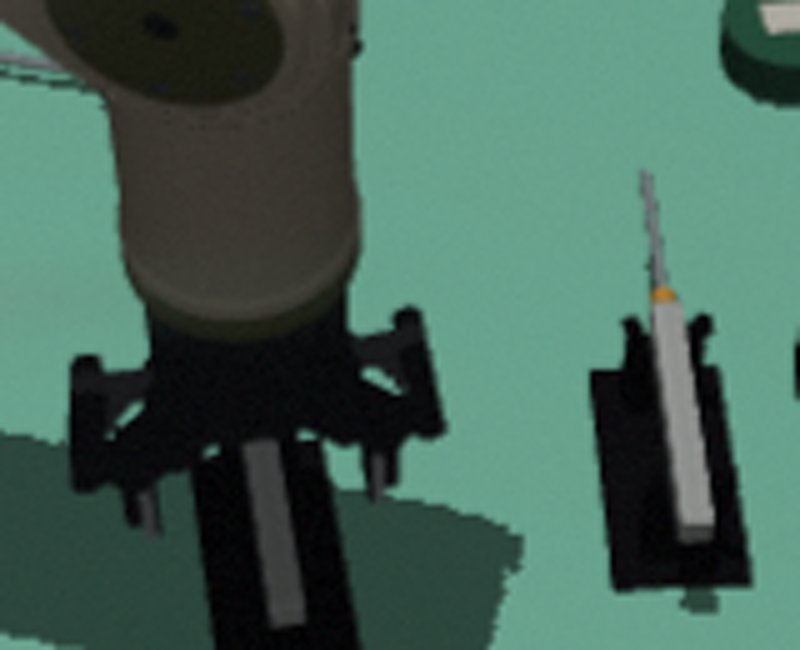

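Call:
send_rows:
  deltas: [0,0,0,0.0005,0.0008,0,0,0,0,0,0,0,0,0.5,0,0,0,0,0,0,1,0,0,0,0,0,0,1,0,0,0,0,0,0,1,0,0,0,0,0,0,1,0,0,0,0,0,0,1,0,0,0,0,0,0,1]
  squeeze: 100

```text
t: 4.1
eef_pos: [0.4574, -0.2628, 0.0587]
orientation: [0.0, 0.668, 0.744, 0.0]
wrist_force: [-1.7, 1.3, 5.1]
gripper_width: 0.144
```

```bash
python3 -c "
from h import *
go([.4562,-.2633,.058],96.03)"
```

```text
t 4.1 pos [ 0.4574 -0.2628  0.0587] tilt z [ 3.e-04 -2.e-04 -1.e+00] tool x ang 96.19 d_tool [-0.0004 -0.0012  0.0007] F [-1.73  1.3   5.1 ] w 0.144
rotvec deg [0.02 0.02 0.16] d in target frame [-0.0004 -0.0012  0.0007]
```

Call:
send_rows:
  deltas: [0,0,0,0,0,-0.005,1,0,0,0,0,0,-0.01,1,0,0,0,0,0,-0.015,1,0,0,0,0,0,-0.02,1,0,0,0,0,0,-0.02,1,0,0,0,0,0,-0.015,1,0,0,0,0,0,-0.005,1,0,0,0,0,0,0,1]

```text
t: 4.9
eef_pos: [0.4576, -0.2629, 0.1492]
orientation: [0.001, 0.668, 0.744, 0.0]
wrist_force: [-0.2, 0.3, -0.9]
gripper_width: 0.144
```

Run:
```python
from h import *
yaw=np.radians(9.5);c,sn=np.cos(yaw),np.sin(yaw)
W=lambda x,y,z:np.array([.5294+c*x-sn*y,.1132+sn*x+c*y,.006+z])
print("eye",W(0,.10725,.014),"pin",W(0,.11025,.014),"handle",W(0,.11025-.115,.0505))
go(W(0,.11025-.115,.1),99.5)
from rig import *
for n in('side','top'):
    c=capture(n);np.savez(n+'3.npz',**c)
crop(load('side3'),190,200,350,340,5,'pics/f1.png')
crop(load('top3'),310,170,460,290,5,'pics/f2.png')
```

```text
eye [0.51169864 0.21897913 0.02      ] pin [0.5112035  0.22193799 0.02      ] handle [0.53018398 0.10851514 0.0565    ]
t 4.9 pos [ 0.4576 -0.2629  0.1492] tilt z [ 1.4e-03 -9.0e-04 -1.0e+00] tool x ang 96.19 d_tool [0.3615 0.1122 0.0429] F [-0.2   0.32 -0.87] w 0.144
rotvec deg [ 0.07  0.06 -3.31] d in target frame [0.3544 0.1329 0.0432]
```

View pics/f1.png

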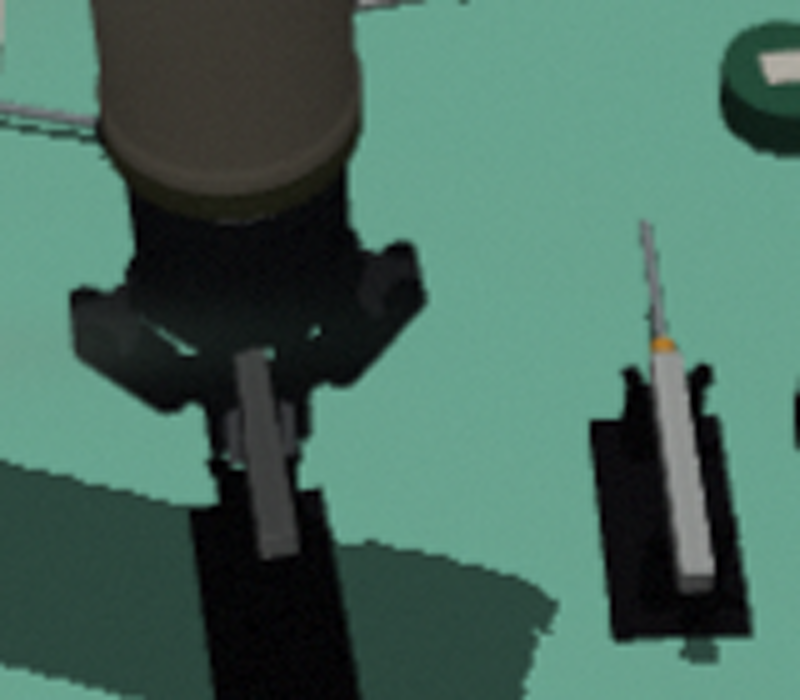

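View pics/f2.png

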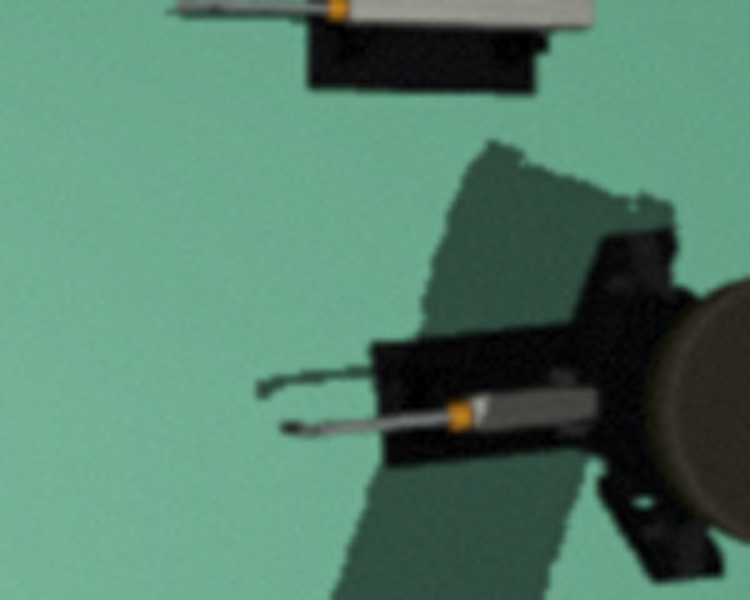

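Run:
```python
from h import *
t=load("top3");s=load("side3")
a=np.radians(6.1)
for dy in(-.002,0,.002):
    for L in([0,.115,0],[0,.115,-.045]):
        y=L[1]+dy;P=np.array([.4576-np.sin(a)*y,-.2629+np.cos(a)*y,.1492+L[2]])
        print(dy,L,((proj(t,P)[0]-[310,170]+.5)*5-.5).round(1))
crop(t,355,245,400,265,16,"pics/f3.png")
P=np.array([.4576+np.sin(a)*.06,-.2629-np.cos(a)*.06,.1492+.008]);print("rear side",((proj(s,P)[0]-[190,200]+.5)*5-.5))
```

```text
-0.002 [0, 0.115, 0] [309.5 424.9]
-0.002 [0, 0.115, -0.045] [288.4 421.4]
0 [0, 0.115, 0] [304.5 425.5]
0 [0, 0.115, -0.045] [283.7 421.9]
0.002 [0, 0.115, 0] [299.5 426. ]
0.002 [0, 0.115, -0.045] [279.  422.3]
rear side [279.79352831 537.62922748]
```

View pics/f3.png

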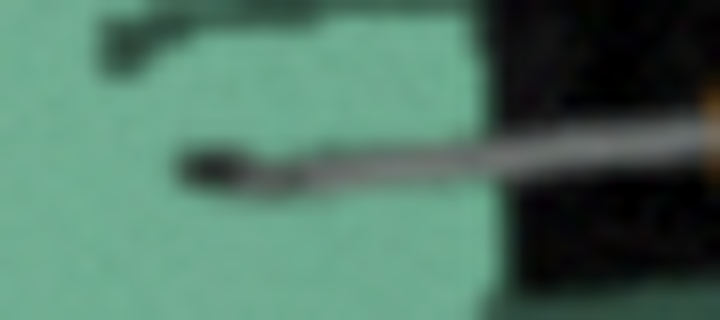

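Call:
send_rows:
  deltas: [0,0,-3.3,0,0,0,1,0,0,0,0.02,0.008,0,1,0,0,0,0.043,0.016,0,1,0,0,0,0.043,0.016,0,1,0,0,0,0.045,0.017,0,1,0,0,0,0.045,0.017,0,1,0,0,0,0.045,0.017,0,1,0,0,0,0.045,0.017,0,1,0,0,0,0.045,0.017,0,1,0,0,0,0.0245,0.01,0,1]

```text
t: 6.0
eef_pos: [0.5309, 0.1151, 0.1476]
orientation: [-0.001, 0.644, 0.765, 0.0]
wrist_force: [-0.2, 0.6, -1.4]
gripper_width: 0.147
```

Call:
send_rows:
  deltas: [0,0,0,0,0,0.02,1,0,0,0,0,0,0.02,1,0,0,0,0,0,0.015,1,0,0,0,0,0,0,1,0,0,0,0,0,0,1]

```text
t: 6.5
eef_pos: [0.5315, 0.11, 0.0931]
orientation: [-0.0, 0.646, 0.763, -0.0]
wrist_force: [-0.5, 0.2, -0.8]
gripper_width: 0.146
```

Run:
```python
from h import *
go([.532,.110,.09],99.5)
from rig import *
for n in('side','top'):
    c=capture(n);np.savez(n+'4.npz',**c)
crop(load('side4'),232,135,292,195,10,'pics/g1.png')
crop(load('top4'),180,190,260,250,10,'pics/g2.png')
```

```text
t 6.5 pos [0.5315 0.11   0.0931] tilt z [-1.e-03  2.e-04 -1.e+00] tool x ang 99.47 d_tool [-0.0001  0.0005  0.0031] F [-0.54  0.18 -0.81] w 0.146
rotvec deg [-0.05 -0.02 -0.03] d in target frame [-0.0001  0.0005  0.0031]
```

View pics/g1.png

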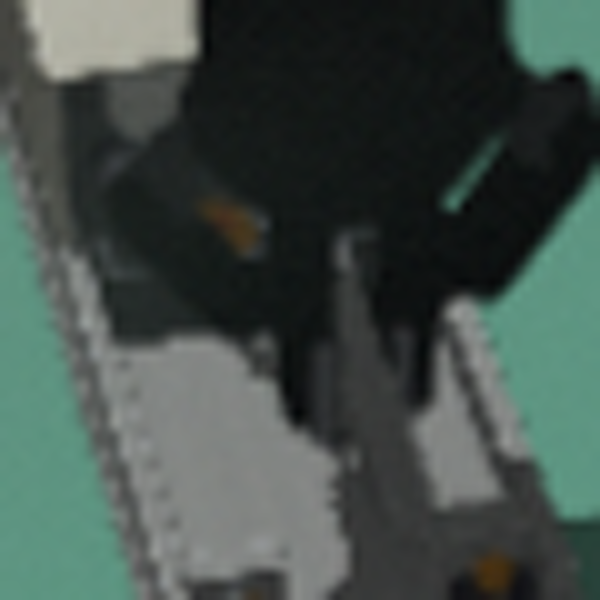

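View pics/g2.png

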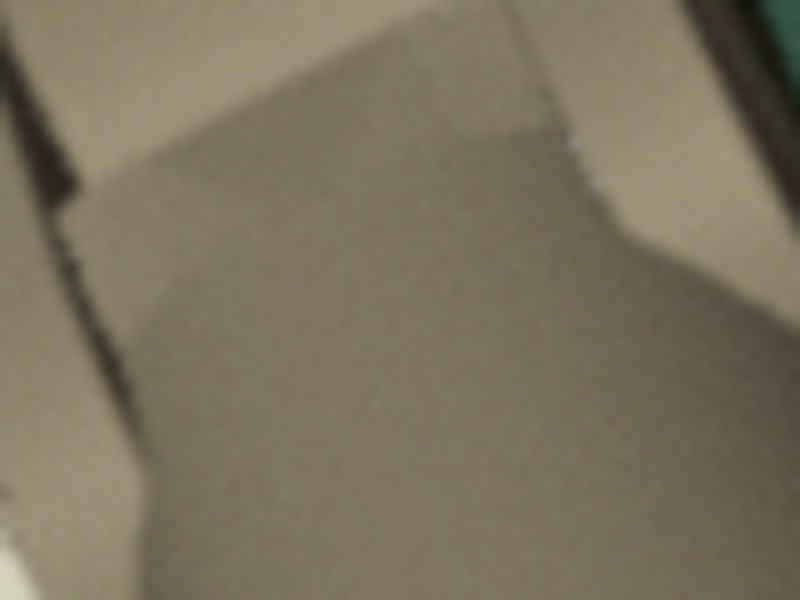

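Call:
send_rows:
  deltas: [0,0,0,-0.02,0,0,1,0,0,0,-0.03,0,0,1,0,0,0,-0.03,0,0,1,0,0,0,-0.03,0,0,1,0,0,0,-0.03,0,0,1,0,0,0,-0.02,0,0.01,1,0,0,0,0,0,0.006,1,0,0,0,0,0,0,1,0,0,0,0,0,0,1]

```text
t: 7.5
eef_pos: [0.5579, -0.0458, 0.0772]
orientation: [-0.0, 0.645, 0.764, 0.0]
wrist_force: [0.2, 0.7, -0.9]
gripper_width: 0.146
```

Run:
```python
from h import *
go([.532,.110,.09],99.5)
from rig import *
for n in('side','top'):
    c=capture(n);np.savez(n+'5.npz',**c)
t=load("top5")
crop(t,180,180,330,280,5,'pics/g3.png')
```

```text
t 7.5 pos [ 0.5579 -0.0458  0.0772] tilt z [-3.0e-04  1.2e-03 -1.0e+00] tool x ang 99.61 d_tool [ 0.158   0.0004 -0.0126] F [ 0.2   0.66 -0.91] w 0.146
rotvec deg [-0.01 -0.07  0.11] d in target frame [ 1.58e-01  1.00e-04 -1.28e-02]
```

View pics/g3.png

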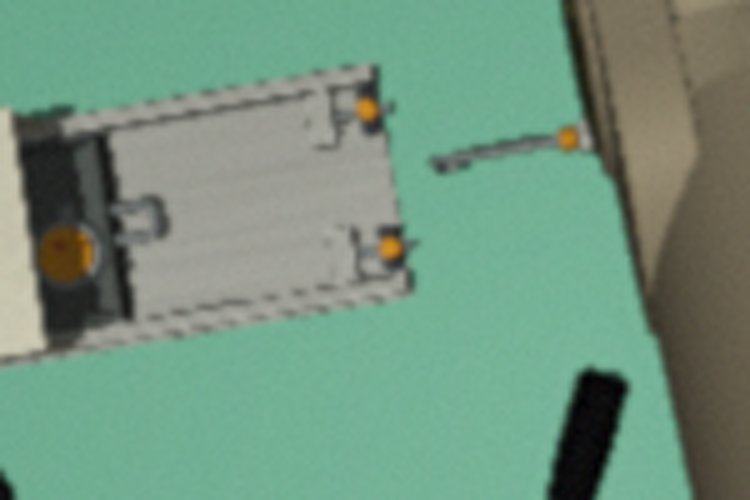

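Run:
```python
from h import *
t=load("top5")
crop(t,195,210,225,240,20,'pics/h1.png')
crop(t,260,195,305,225,17,'pics/h2.png')
```

```text
(no output)
```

View pics/h1.png

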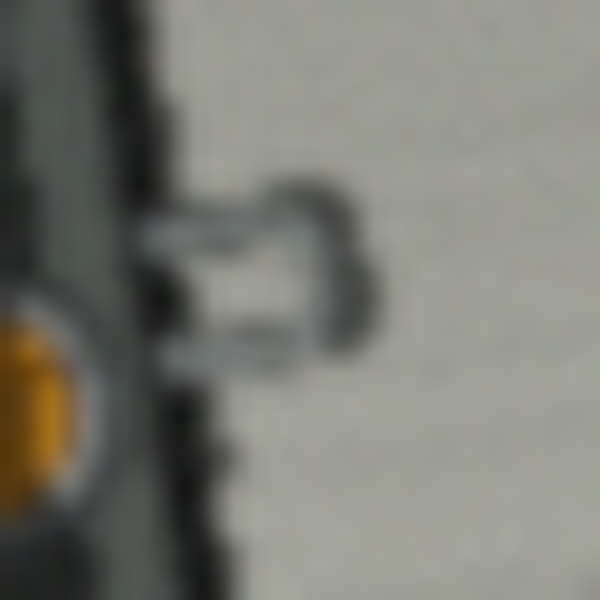

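View pics/h2.png

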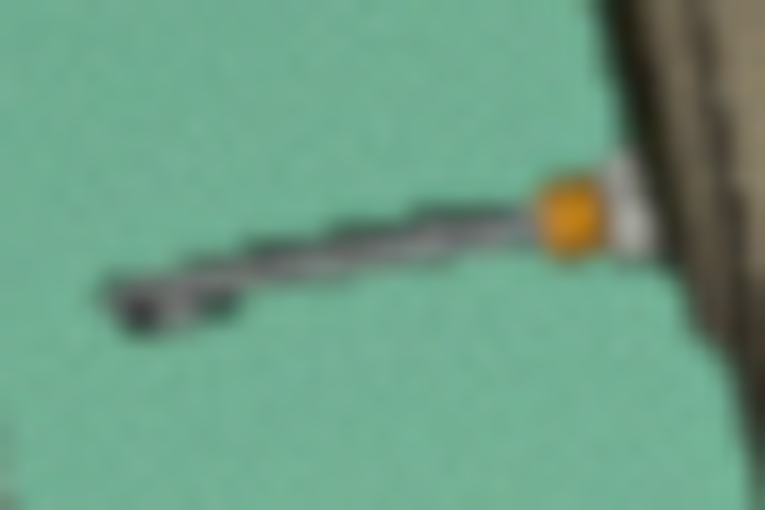

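Run:
```python
from h import *
t=load("top5")
a=np.radians(9.61);u=np.array([-np.sin(a),np.cos(a),0])
B=np.array([.5579,-.0458,.0772])
for nm,L,z in(("collar50",.05,0),("collar56",.056,0),("shank .06",.06,0),("end",.115,0),("foot",.115,-.045),("toe",.1065,-.045)):
    P=B+u*L+[0,0,z];q=proj(t,P)[0];print(nm,P.round(4),q.round(2),((q-[260,195]+.5)*17-.5).round(0))
print("eye",atz(t,cp((224,288),195,210,20),.020), "bar", atz(t,cp((318,278),195,210,20),.020))
a=np.radians(9.5);E=atz(t,cp((224,288),195,210,20),.020)
print("dock axis local of eye", np.array([[np.cos(a),np.sin(a)],[-np.sin(a),np.cos(a)]])@(E[:2]-[.5294,.1132]))
```

```text
collar50 [0.5496 0.0035 0.0772] [294.73 206.59] [598. 205.]
collar56 [0.5486 0.0094 0.0772] [292.09 207.05] [553. 213.]
shank .06 [0.5479 0.0134 0.0772] [290.33 207.35] [524. 218.]
end [0.5387 0.0676 0.0772] [266.13 211.5 ] [112. 289.]
foot [0.5387 0.0676 0.0322] [267.61 213.01] [137. 314.]
toe [0.5401 0.0592 0.0322] [271.16 212.4 ] [198. 304.]
eye [0.51371724 0.21722521 0.02      ] bar [0.51490171 0.20587987 0.02      ]
dock axis local of eye [0.00170143 0.10518697]
```

Call:
send_rows:
  deltas: [0,0,0.1,0.015,0,-0.006,1,0,0,0,0.03,0,0,1,0,0,0,0.03,0,0,1,0,0,0,0.03,0,0,1,0,0,0,0.03,0,0,1,0,0,0,0.02,0,0,1,0,0,0,0,0.0006,0.004,1,0,0,0,0,0,0,1,0,0,0,0,0,0,1]

```text
t: 8.5
eef_pos: [0.5334, 0.1049, 0.0795]
orientation: [0.0, 0.647, 0.762, -0.0]
wrist_force: [0.4, -0.1, -1.1]
gripper_width: 0.145
```

Run:
```python
from h import *
go([.5326,.107,.0775],99.5)
```

```text
t 8.5 pos [0.5334 0.1049 0.0795] tilt z [ 1.e-04 -5.e-04 -1.e+00] tool x ang 99.36 d_tool [ 0.0022 -0.0005  0.002 ] F [ 0.43 -0.06 -1.06] w 0.145
rotvec deg [-0.    0.03 -0.14] d in target frame [ 0.0022 -0.0005  0.002 ]
```

Call:
send_rows:
  deltas: [0,0,-0.1,0.0022,-0.0004,0.002,1,0,0,0,0,0,0,1,0,0,0,0,0,0,1]

```text
t: 8.8
eef_pos: [0.5327, 0.107, 0.0773]
orientation: [-0.0, 0.647, 0.763, -0.0]
wrist_force: [-0.6, 0.8, -0.7]
gripper_width: 0.142
```

Run:
```python
from h import *
go([.5326,.107,.0775],99.5)
from rig import *
import rig
for n in('side','top'):
    c=capture(n);np.savez(n+'6.npz',**c)
go([.5326,.107,.0775],99.5)
crop(load('side6'),222,135,302,195,10,'pics/i1.png')
crop(load('top6'),180,190,260,250,10,'pics/i2.png')
```

```text
t 8.8 pos [0.5327 0.107  0.0773] tilt z [-1.e-04  0.e+00 -1.e+00] tool x ang 99.44 d_tool [-0.     -0.0001 -0.0002] F [-0.57  0.83 -0.75] w 0.142
rotvec deg [-0.01 -0.   -0.06] d in target frame [-0.     -0.0001 -0.0002]
t 8.9 pos [0.5327 0.1072 0.0774] tilt z [ 1.e-04  0.e+00 -1.e+00] tool x ang 99.46 d_tool [-0.0002 -0.0002 -0.0001] F [-0.75  0.57 -1.88] w 0.148
rotvec deg [ 0.   -0.   -0.04] d in target frame [-0.0002 -0.0002 -0.0001]
```

View pics/i1.png

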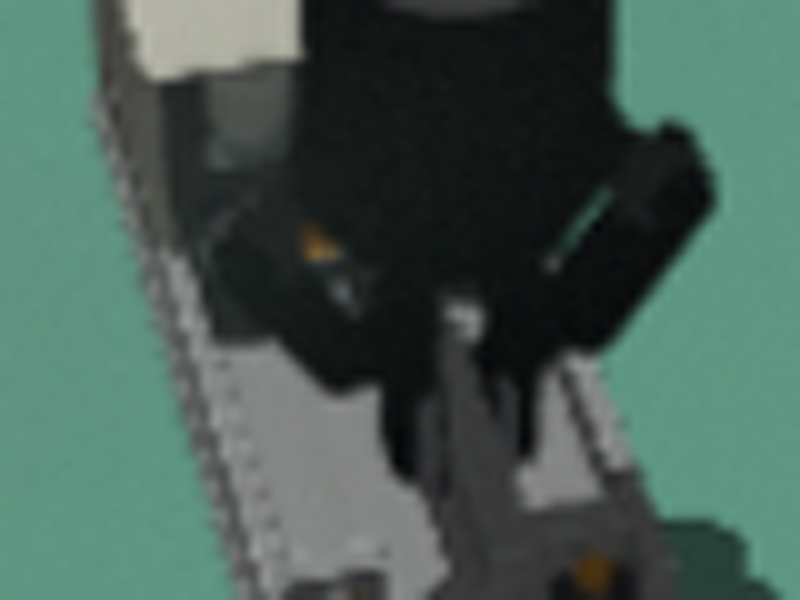

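Call:
send_rows:
  deltas: [0,0,0,0,0,0.003,1,0,0,0,0,0,0.003,1,0,0,0,0,0,0.002,1,0,0,0,0,0,0.002,1,0,0,0,0,0,0,1]

```text
t: 9.4
eef_pos: [0.5324, 0.1074, 0.0669]
orientation: [-0.0, 0.646, 0.763, -0.0]
wrist_force: [0.2, -0.5, -1.3]
gripper_width: 0.148
```

Call:
send_rows:
  deltas: [0,0,0,0,0,0.0015,1,0,0,0,0,0,0.001,1,0,0,0,0,0,0,1]

```text
t: 9.7
eef_pos: [0.5326, 0.1075, 0.0647]
orientation: [-0.0, 0.646, 0.763, 0.0]
wrist_force: [0.2, 0.6, -1.3]
gripper_width: 0.145
```

Call:
send_rows:
  deltas: [0,0,0,0,0,0.002,1,0,0,0,0,0,0.002,1,0,0,0,0,0,0.002,1,0,0,0,0,0,0.0015,1,0,0,0,0,0,0,1,0,0,0,0,0,0,1]

```text
t: 10.3
eef_pos: [0.5326, 0.1075, 0.0573]
orientation: [-0.0, 0.646, 0.763, 0.0]
wrist_force: [-0.3, 0.1, 0.0]
gripper_width: 0.146
```

Run:
```python
from h import *
go([.5326,.107,.0565],99.5)
```

```text
t 10.3 pos [0.5326 0.1075 0.0573] tilt z [-1.e-04  1.e-04 -1.e+00] tool x ang 99.49 d_tool [-0.0005 -0.0001  0.0008] F [-0.26  0.08  0.01] w 0.146
rotvec deg [-0.   -0.01 -0.01] d in target frame [-0.0005 -0.0001  0.0008]
```

Call:
send_rows:
  deltas: [0,0,0,-0.002,0,0,1,0,0,0,-0.002,0,0,1,0,0,0,-0.002,0,0,1,0,0,0,-0.002,0,0,1]

```text
t: 10.7
eef_pos: [0.534, 0.0993, 0.0574]
orientation: [0.0, 0.646, 0.763, 0.0]
wrist_force: [-0.4, -0.0, -1.2]
gripper_width: 0.148
```

Call:
send_rows:
  deltas: [0,0,0,-0.002,0,0,1,0,0,0,-0.002,0,0,1,0,0,0,-0.002,0,0,1,0,0,0,-0.002,0,0,1]

```text
t: 11.1
eef_pos: [0.5352, 0.0919, 0.0573]
orientation: [-0.0, 0.646, 0.763, 0.0]
wrist_force: [-0.2, 0.7, -1.0]
gripper_width: 0.145
```

Call:
send_rows:
  deltas: [0,0,0,-0.003,0,0,1,0,0,0,-0.003,0,0,1,0,0,0,-0.003,0,0,1,0,0,0,-0.003,0,0,1]

```text
t: 11.5
eef_pos: [0.5373, 0.0796, 0.0573]
orientation: [-0.0, 0.646, 0.763, 0.0]
wrist_force: [-0.2, 0.9, -1.3]
gripper_width: 0.146
```

Run:
```python
from h import *
from rig import *
for n in('side','top'):
    c=capture(n);np.savez(n+'7.npz',**c)
go([.5326,.107,.0565],99.5)
crop(load('side7'),222,135,302,195,10,'pics/j1.png')
crop(load('top7'),160,170,280,260,6,'pics/j2.png')
```

```text
t 11.6 pos [0.5374 0.0791 0.0573] tilt z [-0.e+00 -4.e-04 -1.e+00] tool x ang 99.44 d_tool [ 0.0283 -0.0001  0.0008] F [ 0.1   0.54 -1.25] w 0.148
rotvec deg [-0.    0.02 -0.06] d in target frame [ 0.0283 -0.0001  0.0008]
```

View pics/j1.png

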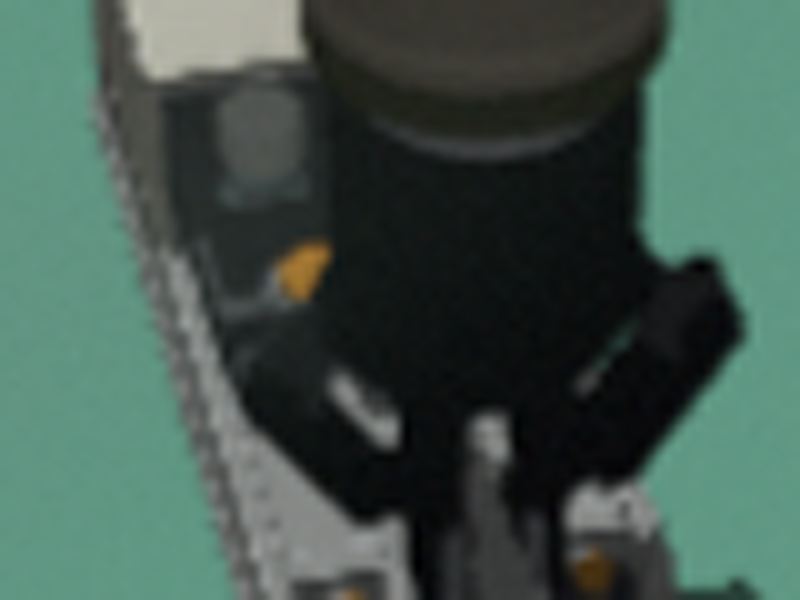

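View pics/j2.png

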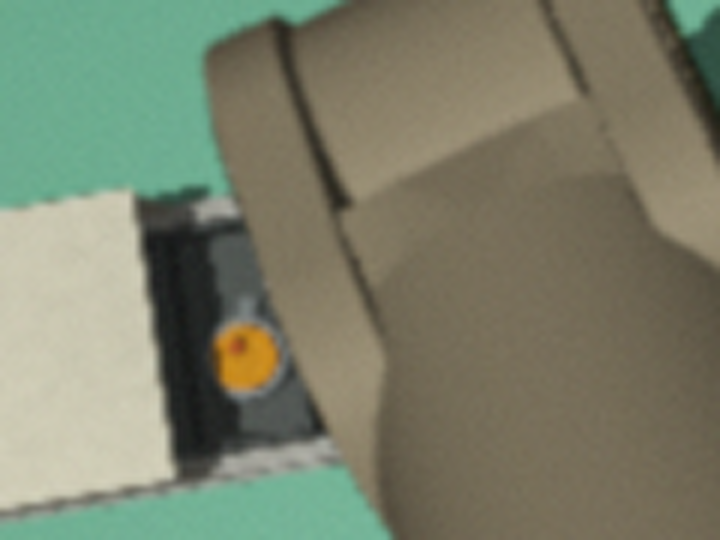

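Call:
send_rows:
  deltas: [0,0,0,-0.003,0,0,1,0,0,0,-0.005,0,0,1,0,0,0,-0.006,0,0,1,0,0,0,-0.006,0,0,1,0,0,0,-0.006,0,0,1,0,0,0,-0.006,0,0,1,0,0,0,-0.006,0,0,1,0,0,0,-0.006,0,0,1,0,0,0,-0.005,0,0,1,0,0,0,-0.003,0,0,1]

```text
t: 12.6
eef_pos: [0.5459, 0.0279, 0.0573]
orientation: [0.0, 0.646, 0.763, -0.0]
wrist_force: [0.6, 1.5, -1.7]
gripper_width: 0.141
```

Run:
```python
from h import *
go([.5489,-.0032,.057],99.5)
```

```text
t 12.6 pos [0.5459 0.0279 0.0573] tilt z [ 1.e-04 -1.e-04 -1.e+00] tool x ang 99.46 d_tool [-0.0312 -0.0022  0.0003] F [ 0.62  1.54 -1.73] w 0.141
rotvec deg [ 0.    0.   -0.04] d in target frame [-0.0312 -0.0022  0.0003]
```

Call:
send_rows:
  deltas: [0,0,0,-0.003,0,0,1,0,0,0,-0.003,0,0,1,0,0,0,-0.003,0,0,1,0,0,0,-0.003,0,0,1,0,0,0,-0.003,0,0,1,0,0,0,-0.003,0,0,1,0,0,0,-0.002,0,0,1,0,0,0,-0.001,0,0,1]

```text
t: 13.4
eef_pos: [0.5493, 0.0075, 0.0573]
orientation: [0.0, 0.646, 0.763, -0.0]
wrist_force: [-0.4, 1.6, -1.2]
gripper_width: 0.146
```

Run:
```python
from h import *
from rig import *
for n in('side','top'):
    c=capture(n);np.savez(n+'8.npz',**c)
go([.5489,-.0032,.057],99.5)
crop(load('side8'),222,135,322,215,8,'pics/k1.png')
crop(load('top8'),160,170,280,260,6,'pics/k2.png')
```

```text
t 13.5 pos [0.5493 0.0076 0.0573] tilt z [ 1.e-04 -0.e+00 -1.e+00] tool x ang 99.48 d_tool [-0.0106 -0.0022  0.0003] F [-0.18  1.22 -0.35] w 0.143
rotvec deg [ 0.    0.   -0.02] d in target frame [-0.0106 -0.0022  0.0003]
```

View pics/k1.png

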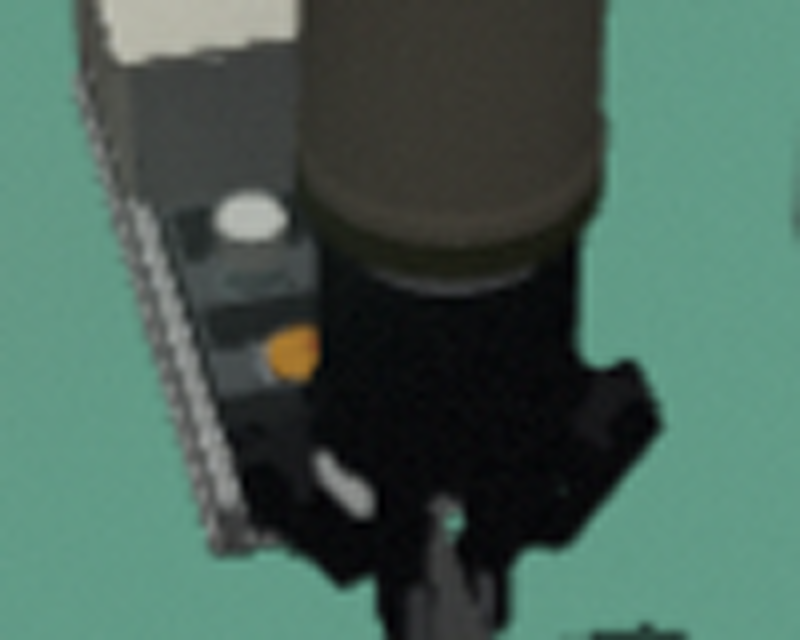

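View pics/k2.png

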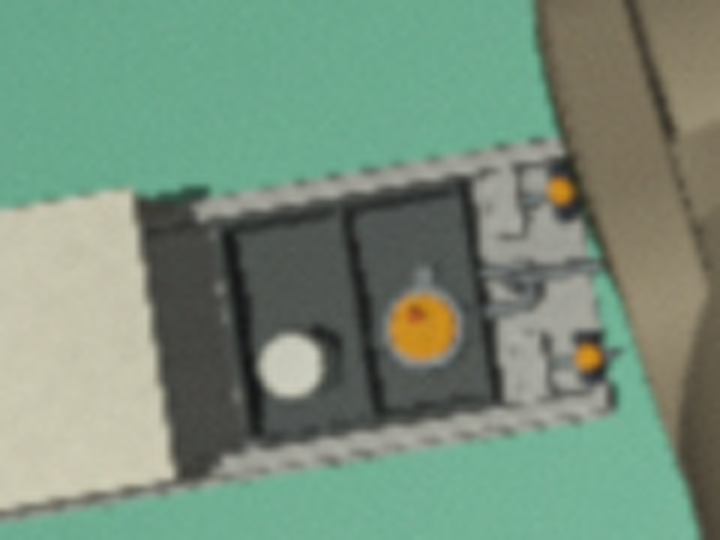

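Call:
send_rows:
  deltas: [0,0,0,-0.001,0,0,1,0,0,0,-0.001,0,0,1,0,0,0,-0.001,0,0,1,0,0,0,-0.001,0,0,1,0,0,0,-0.001,0,0,1,0,0,0,-0.001,0,0,1]

```text
t: 14.1
eef_pos: [0.5503, 0.0019, 0.0573]
orientation: [-0.0, 0.646, 0.763, 0.0]
wrist_force: [-0.7, 1.0, -1.2]
gripper_width: 0.145
```

Call:
send_rows:
  deltas: [0,0,0,-0.001,0,0,1,0,0,0,-0.001,0,0,1]

```text
t: 14.3
eef_pos: [0.5506, -0.0001, 0.0573]
orientation: [0.0, 0.646, 0.763, 0.0]
wrist_force: [0.1, 1.1, -1.7]
gripper_width: 0.144
```

Call:
send_rows:
  deltas: [0,0,0,-0.001,0,0,1]

```text
t: 14.4
eef_pos: [0.5508, -0.0011, 0.0573]
orientation: [-0.0, 0.646, 0.763, 0.0]
wrist_force: [-1.0, 1.2, -1.3]
gripper_width: 0.145
```

Call:
send_rows:
  deltas: [0,0,0,-0.001,0,0,1]

```text
t: 14.5
eef_pos: [0.5509, -0.0019, 0.0573]
orientation: [-0.0, 0.646, 0.763, 0.0]
wrist_force: [0.5, 3.9, -2.5]
gripper_width: 0.143
```

Call:
send_rows:
  deltas: [0,0,0,-0.0004,0,0,1,0,0,0,0,0,0,1]

```text
t: 14.7
eef_pos: [0.5509, -0.0019, 0.0573]
orientation: [-0.0, 0.646, 0.763, 0.0]
wrist_force: [0.2, 3.4, -1.6]
gripper_width: 0.144
```

Run:
```python
from h import *
go([.5489,-.0032,.057],99.5)
```

```text
t 14.7 pos [ 0.5509 -0.0019  0.0573] tilt z [-1.e-04  6.e-04 -1.e+00] tool x ang 99.51 d_tool [-0.0009 -0.0022  0.0003] F [ 0.19  3.41 -1.58] w 0.144
rotvec deg [ 0.   -0.03  0.01] d in target frame [-0.0009 -0.0022  0.0003]
```

Call:
send_rows:
  deltas: [0,0,0,-0.0006,0,0,1,0,0,0,0,0,0,1]

```text
t: 14.9
eef_pos: [0.551, -0.0021, 0.0572]
orientation: [-0.0, 0.646, 0.763, 0.0]
wrist_force: [-0.4, 5.1, -2.6]
gripper_width: 0.141
```

Call:
send_rows:
  deltas: [0,0,0,-0.0005,0,0,1,0,0,0,0,0,0,1]

```text
t: 15.1
eef_pos: [0.551, -0.0021, 0.0572]
orientation: [-0.001, 0.646, 0.764, 0.0]
wrist_force: [-0.3, 7.0, -2.9]
gripper_width: 0.148
```

Call:
send_rows:
  deltas: [0,0,0,-0.0005,0,0,1,0,0,0,0,0,0,1,0,0,0,0,0,0,1,0,0,0,0,0,0,1,0,0,0,0,0,0,1,0,0,0,0,0,0,1]

```text
t: 15.7
eef_pos: [0.551, -0.0022, 0.0572]
orientation: [-0.001, 0.646, 0.764, 0.001]
wrist_force: [-0.7, 7.6, -2.6]
gripper_width: 0.148
```

Run:
```python
from h import *
from rig import *
c=capture("top");np.savez('top9.npz',**c)
go([.5489,-.0032,.057],99.5)
crop(load('top9'),195,185,275,245,10,'pics/l2.png')
```

```text
t 15.75 pos [ 0.551  -0.0022  0.0571] tilt z [-5.0e-04  1.9e-03 -1.0e+00] tool x ang 99.58 d_tool [-0.0006 -0.0022  0.0001] F [-0.86  7.54 -3.01] w 0.141
rotvec deg [-0.01 -0.11  0.08] d in target frame [-0.0006 -0.0022  0.0001]
```

View pics/l2.png

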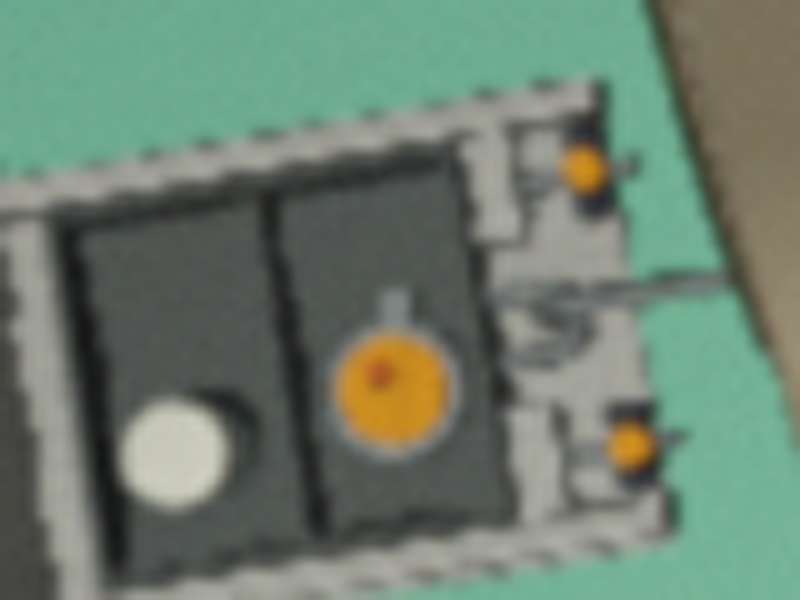

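Call:
send_rows:
  deltas: [0,0,0,-0.0006,0,0,1,0,0,0,0,0,0,1,0,0,0,0,0,0,1,0,0,0,0,0,0,1,0,0,0,0,0,0,1,0,0,0,0,0,0,1]

```text
t: 16.35
eef_pos: [0.551, -0.0023, 0.0571]
orientation: [-0.001, 0.645, 0.764, 0.001]
wrist_force: [-0.7, 9.7, -3.7]
gripper_width: 0.141
```

Call:
send_rows:
  deltas: [0,0,0,0.001,0,0,1,0,0,0,0.001,0,0,1,0,0,0,0.0015,0,0,1,0,0,0,0.002,0,0,1,0,0,0,0.002,0,0,1,0,0,0,0,0,0,1,0,0,0,0,0,0,1]

```text
t: 17.05
eef_pos: [0.5503, 0.0025, 0.0574]
orientation: [0.0, 0.646, 0.763, -0.0]
wrist_force: [-0.2, 0.6, -1.2]
gripper_width: 0.143
```

Run:
```python
from h import *
go([.5494,.0070,.0572],99.5)
```

```text
t 17.05 pos [0.5503 0.0025 0.0574] tilt z [ 3.e-04 -3.e-04 -1.e+00] tool x ang 99.48 d_tool [ 0.0045 -0.0001  0.0002] F [-0.22  0.59 -1.23] w 0.143
rotvec deg [ 0.01  0.02 -0.02] d in target frame [ 0.0045 -0.0001  0.0002]
```

Call:
send_rows:
  deltas: [0,0,0,0.0015,0,0,1,0,0,0,0.0015,0,0,1,0,0,0,0.0015,0,0,1,0,0,0,0,0,0,1,0,0,0,0,0,0,1]

```text
t: 17.55
eef_pos: [0.5494, 0.0073, 0.0573]
orientation: [0.0, 0.646, 0.763, 0.0]
wrist_force: [-0.3, 0.2, -0.4]
gripper_width: 0.147
```

Run:
```python
from h import *
from rig import *
go([.5494,.0070,.0572],99.5)
c=capture("top");np.savez('top10.npz',**c)
crop(load('top10'),225,195,265,230,16,'pics/m2.png')
t=load('top10')
a=np.radians(9.5);u=np.array([-np.sin(a),np.cos(a),0]);B=get_state()["eef_pos"]
for L,z in((.115,0),(.115,-.045),(.1065,-.045)): print(((proj(t,B+u*L+[0,0,z])[0]-[225,195]+.5)*16).round(0))
```

```text
t 17.55 pos [0.5494 0.0073 0.0573] tilt z [ 0.  0. -1.] tool x ang 99.5 d_tool [-0.0003 -0.      0.0001] F [-0.25  0.17 -0.4 ] w 0.147
rotvec deg [ 0. -0. -0.] d in target frame [-0.0003 -0.      0.0001]
[307. 341.]
[348. 362.]
[403. 352.]
```

View pics/m2.png

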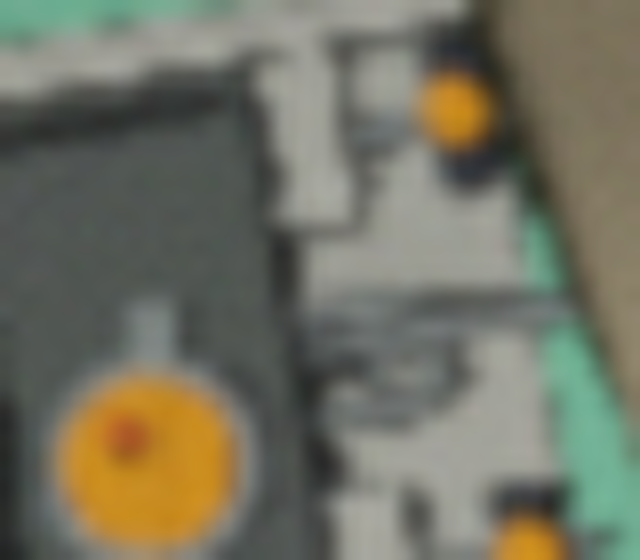

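Call:
send_rows:
  deltas: [0,0,0,0,0,-0.0015,1,0,0,0,0,0,-0.0015,1,0,0,0,0,0,-0.0015,1,0,0,0,0,0,-0.0015,1]

```text
t: 18.0
eef_pos: [0.5495, 0.0072, 0.0635]
orientation: [0.0, 0.646, 0.763, 0.0]
wrist_force: [-0.3, -0.2, -0.8]
gripper_width: 0.144
```

Call:
send_rows:
  deltas: [0,0,0,0,0,-0.0015,1,0,0,0,0,0,-0.0015,1,0,0,0,0,0,0,1]

```text
t: 18.3
eef_pos: [0.5496, 0.0073, 0.0666]
orientation: [0.0, 0.646, 0.763, 0.0]
wrist_force: [0.3, -0.8, -0.8]
gripper_width: 0.145
```

Call:
send_rows:
  deltas: [0,0,0,0,0,-0.003,1,0,0,0,0,0,-0.005,1,0,0,0,0,0,-0.01,1,0,0,0,0,0,-0.02,1,0,0,0,0,0,-0.02,1,0,0,0,0,0,-0.02,1,0,0,0,0,0,-0.006,1,0,0,0,0,0,0,1]

```text
t: 19.1
eef_pos: [0.5501, 0.0073, 0.1516]
orientation: [0.001, 0.646, 0.763, 0.001]
wrist_force: [-0.0, -0.4, -0.7]
gripper_width: 0.141
```

Run:
```python
from h import *
from rig import *
go([.4575,-.2629,.15],96.19)
c=capture("top");np.savez('top11.npz',**c)
c=capture("side");np.savez('side11.npz',**c)
crop(load('top11'),160,170,280,260,6,'pics/n2.png')
```

```text
t 19.1 pos [0.5501 0.0073 0.1516] tilt z [ 2.5e-03 -2.0e-04 -1.0e+00] tool x ang 99.49 d_tool [-0.2513 -0.1359  0.0014] F [-0.01 -0.45 -0.75] w 0.141
rotvec deg [0.14 0.03 3.3 ] d in target frame [-0.2587 -0.1212  0.0016]
```

View pics/n2.png

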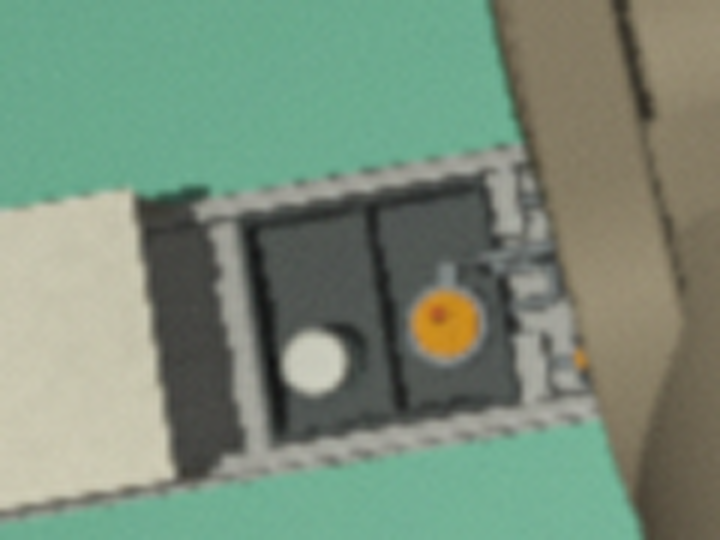

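Call:
send_rows:
  deltas: [0,0,3.3,0,0,0,1,0,0,0,-0.02,-0.009,0,1,0,0,0,-0.035,-0.0165,0,1,0,0,0,-0.035,-0.0165,0,1,0,0,0,-0.035,-0.0165,0,1,0,0,0,-0.035,-0.0165,0,1,0,0,0,-0.035,-0.0165,0,1,0,0,0,-0.035,-0.0165,0,1,0,0,0,-0.02,-0.009,0,1,0,0,0,-0.0087,-0.0042,0,1]

```text
t: 20.2
eef_pos: [0.4548, -0.2655, 0.149]
orientation: [-0.001, 0.669, 0.743, -0.001]
wrist_force: [-0.1, -0.1, -0.7]
gripper_width: 0.143
```

Call:
send_rows:
  deltas: [0,0,0,0,0,0,1,0,0,0,0,0,0,1]

```text
t: 20.4
eef_pos: [0.4573, -0.2612, 0.1499]
orientation: [-0.001, 0.667, 0.745, 0.0]
wrist_force: [-0.1, -0.2, -1.1]
gripper_width: 0.149
```

Run:
```python
from h import *
go([.4575,-.2629,.08],96.19)
```

```text
t 20.4 pos [ 0.4573 -0.2612  0.1499] tilt z [-3.0e-04  1.4e-03 -1.0e+00] tool x ang 96.29 d_tool [-0.0018  0.      0.0699] F [-0.12 -0.2  -1.07] w 0.149
rotvec deg [-0.01 -0.08  0.1 ] d in target frame [-0.0017  0.      0.0699]
```

Call:
send_rows:
  deltas: [0,0,0.1,-0.0017,0,0,1,0,0,0,0,0,0,1,0,0,0,0,0,0,1]

```text
t: 20.7
eef_pos: [0.4574, -0.2639, 0.1503]
orientation: [-0.0, 0.668, 0.744, 0.0]
wrist_force: [0.1, -0.2, -1.3]
gripper_width: 0.146
```

Run:
```python
from h import *
from rig import *
go([.4575,-.2629,.0587],96.19)
c=capture("top");np.savez('top12.npz',**c)
c=capture("side");np.savez('side12.npz',**c)
im=[]
for n in("3","12"):
    im.append(np.vstack([cv2.resize(load("top"+n)["frame"][240:270,355:435,::-1],None,fx=5,fy=5,interpolation=cv2.INTER_CUBIC),cv2.resize(load("side"+n)["frame"][265:325,210:290,::-1],None,fx=5,fy=5,interpolation=cv2.INTER_CUBIC)]))
cv2.imwrite("pics/o.png",np.hstack(im))
```

```text
t 20.7 pos [ 0.4574 -0.2639  0.1503] tilt z [ 1.e-04  2.e-04 -1.e+00] tool x ang 96.17 d_tool [0.001  0.0002 0.0916] F [ 0.12 -0.24 -1.33] w 0.146
rotvec deg [ 0.01 -0.01 -0.02] d in target frame [0.001  0.0002 0.0916]
```

View pics/o.png

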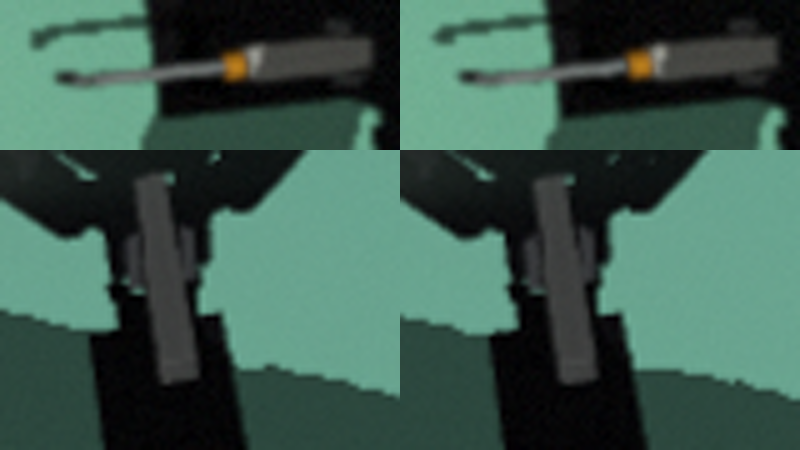

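Call:
send_rows:
  deltas: [0,0,0,0.0008,0,0.01,1,0,0,0,0,0,0.02,1,0,0,0,0,0,0.02,1,0,0,0,0,0,0.018,1,0,0,0,0,0,0.01,1,0,0,0,0,0,0.005,1,0,0,0,0,0,0,1]

```text
t: 21.5
eef_pos: [0.4567, -0.2637, 0.0668]
orientation: [-0.001, 0.669, 0.744, 0.0]
wrist_force: [0.5, 0.3, -0.3]
gripper_width: 0.146
```

Run:
```python
from h import *
go([.4575,-.2629,.0587],96.19)
```

```text
t 21.5 pos [ 0.4567 -0.2637  0.0668] tilt z [-7.e-04  7.e-04 -1.e+00] tool x ang 96.09 d_tool [0.0007 0.0009 0.0081] F [ 0.52  0.28 -0.32] w 0.146
rotvec deg [-0.04 -0.04 -0.1 ] d in target frame [0.0007 0.0009 0.0081]
```

Call:
send_rows:
  deltas: [0,0,0,0.0005,0.0004,0.002,1,0,0,0,0,0,0.002,1,0,0,0,0,0,0.0015,1,0,0,0,0,0,0.001,1,0,0,0,0,0,0.0007,1,0,0,0,0,0,0,1]

```text
t: 22.1
eef_pos: [0.4572, -0.2634, 0.0601]
orientation: [-0.0, 0.669, 0.744, 0.0]
wrist_force: [-1.2, 0.9, -1.0]
gripper_width: 0.146
```

Call:
send_rows:
  deltas: [0,0,0,0,0,0.0007,1,0,0,0,0,0,0,1]

```text
t: 22.3
eef_pos: [0.4572, -0.2634, 0.0594]
orientation: [-0.0, 0.669, 0.744, 0.0]
wrist_force: [0.5, 0.1, -0.5]
gripper_width: 0.145
```

Call:
send_rows:
  deltas: [0,0,0,0,0,0.0006,1,0,0,0,0,0,0,1]

```text
t: 22.5
eef_pos: [0.4573, -0.2633, 0.0588]
orientation: [-0.0, 0.669, 0.744, 0.0]
wrist_force: [0.3, 0.9, -0.9]
gripper_width: 0.147
```

Call:
send_rows:
  deltas: [0,0,0,0,0,0.0004,1,0,0,0,0,0,0,1]

```text
t: 22.7
eef_pos: [0.4573, -0.2634, 0.0587]
orientation: [0.0, 0.669, 0.744, -0.0]
wrist_force: [-2.4, 1.0, 4.0]
gripper_width: 0.145
```

Call:
send_rows:
  deltas: [0,0,0,0,0,0,0.65,0,0,0,0,0,0,0.5,0,0,0,0,0,0,0.2,0,0,0,0,0,0,-0.2,0,0,0,0,0,0,-0.6,0,0,0,0,0,0,-1,0,0,0,0,0,0,-1,0,0,0,0,0,0,-1]
  squeeze: 20

```text
t: 23.5
eef_pos: [0.4572, -0.2633, 0.0584]
orientation: [-0.0, 0.669, 0.744, 0.0]
wrist_force: [-0.2, 0.5, -0.5]
gripper_width: 1.002
```

Call:
send_rows:
  deltas: [0,0,0,0,0,-0.005,-1,0,0,0,0,0,-0.01,-1,0,0,0,0,0,-0.02,-1,0,0,0,0,0,-0.03,-1,0,0,0,0,0,-0.03,-1,0,0,0,0,0,-0.03,-1,0,0,0,0,0,-0.02,-1,0,0,0,-0.03,-0.03,-0.01,-1,0,0,0,-0.04,-0.04,0,-1,0,0,0,-0.04,-0.04,0,-1]

```text
t: 24.5
eef_pos: [0.3673, -0.3751, 0.2152]
orientation: [0.001, 0.668, 0.744, -0.0]
wrist_force: [0.3, -0.5, 0.2]
gripper_width: 1.001
```

Call:
send_rows:
  deltas: [0,0,0,-0.03,-0.03,0,-1,0,0,0,-0.02,-0.02,0,-1,0,0,0,0,0,0,-1,0,0,0,0,0,0,-1]

```text
t: 24.9
eef_pos: [0.3232, -0.4294, 0.2141]
orientation: [0.0, 0.669, 0.743, 0.0]
wrist_force: [0.8, -0.1, 0.0]
gripper_width: 0.999
```

Run:
```python
from h import *
from rig import *
go([.4575,-.2629,.0587],96.19)
for n in("side","top"):
    c=capture(n);np.savez(n+'13.npz',**c);cv2.imwrite(f"pics/p_{n}.png",c["frame"][:,:,::-1])
im=[cv2.resize(load(n+p)["frame"][y:y+h,x:x+w,::-1],None,fx=5,fy=5,interpolation=cv2.INTER_CUBIC) for n,p,x,y,w,h in(("side","0",220,255,50,95),("side","13",220,255,50,95))]
cv2.imwrite("pics/q1.png",np.hstack(im))
im=[cv2.resize(load(n+p)["frame"][y:y+h,x:x+w,::-1],None,fx=6,fy=6,interpolation=cv2.INTER_CUBIC) for n,p,x,y,w,h in(("top","0",350,225,110,45),("top","13",350,225,110,45))]
cv2.imwrite("pics/q2.png",np.vstack(im))
crop(load("top13"),160,180,280,270,6,"pics/q3.png");crop(load("side13"),215,110,315,210,6,"pics/q4.png")
```

```text
t 24.9 pos [ 0.3232 -0.4294  0.2141] tilt z [ 8.e-04 -2.e-04 -1.e+00] tool x ang 96.01 d_tool [0.1516 0.1509 0.1555] F [ 0.78 -0.11  0.04] w 0.999
rotvec deg [ 0.04  0.01 -0.18] d in target frame [0.1511 0.1514 0.1554]
```

View pics/q1.png

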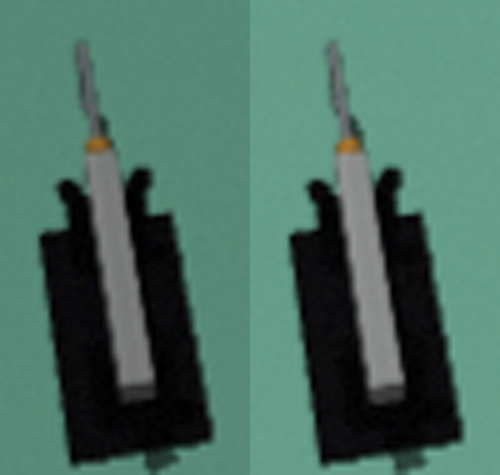

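View pics/q2.png

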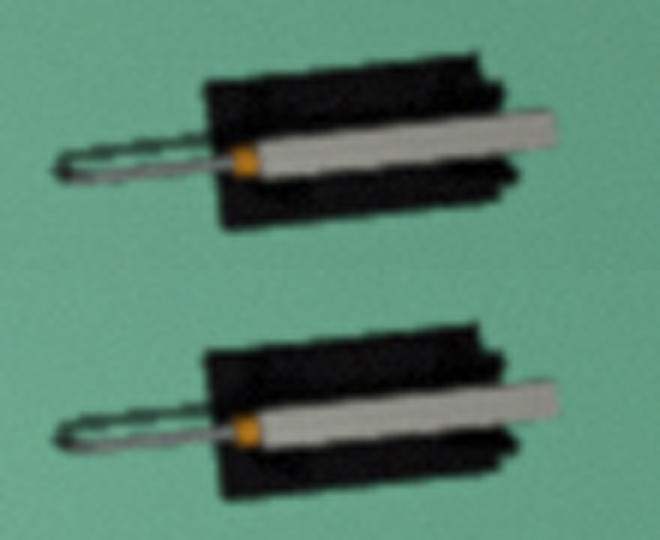

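View pics/q3.png

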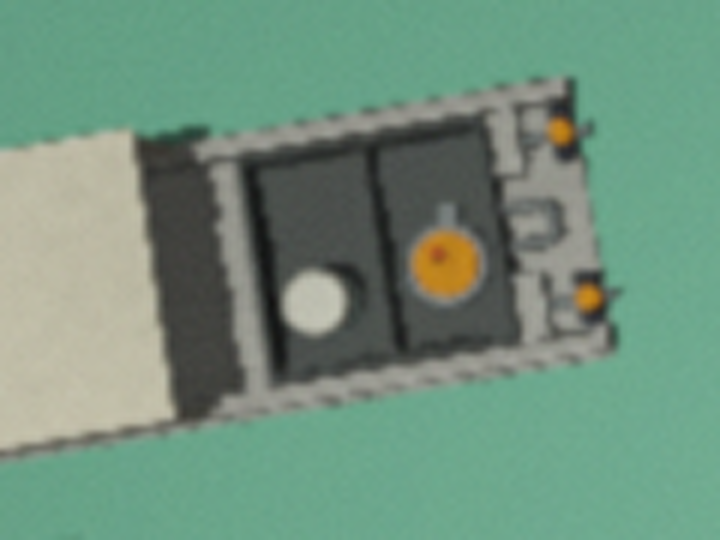

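View pics/q4.png

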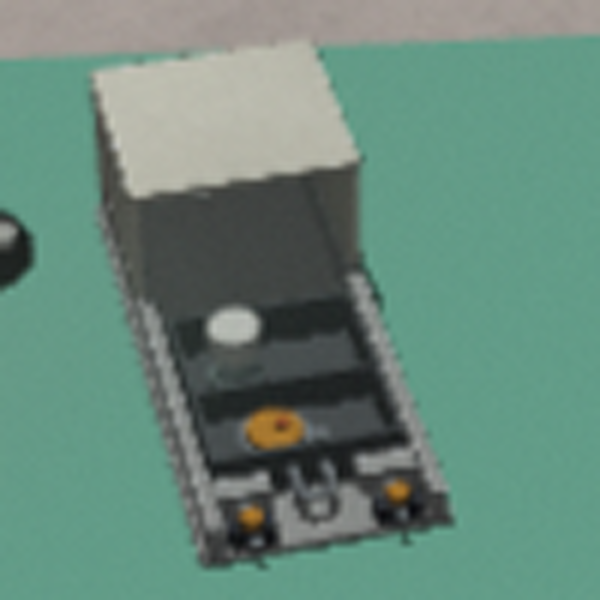

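View pics/p_side.png

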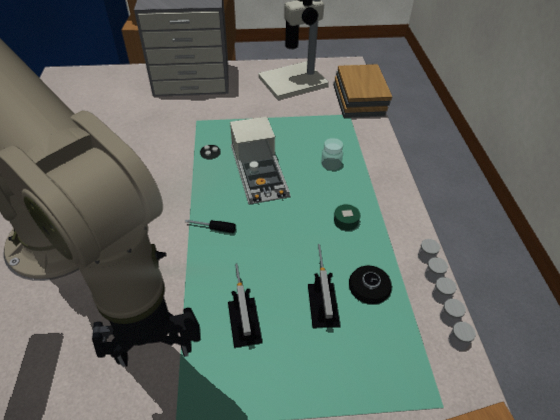

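The pictures show the hook back in both notches at its starting pose. The tray is against both stop blocks, the pot and holder are upright, and the bystanders haven't moved.

```bash
python3 -c "
from rig import *
print(finish_job())"
```

```text
the job is handed in; nothing more can be done
None
```

The tray is drawn out against both end stops, the hook is back on its own stand, and I handed the job in at about 25 s of the 64 s allowed.

- **Pull:** I lifted the hook off the stand nearer the robot, let it down through the eye without touching the wire, and drew the tray out against about 1 N of friction. At the stops I held a steady pull for over a second, rising from about 7.5 to 9.7 N, roughly 1 kg.
- **Unhooking:** I moved the hook about 9 mm back inward, then lifted it straight up. No force showed at the wrist, and the tray stayed where it was.
- **Stand:** I lowered the hook until I felt the notch floor at the same height where I had gripped it, then let go and moved the arm clear.

**Last checks:** Before-and-after pictures from both cameras show the hook at its starting pose in both notches. The tray's front looks to be against both stop blocks, the pot and holder are upright, and nothing else seems to have moved.

**Disagreements:**
- The arm hid the eye while I hooked it. I aimed from an earlier top picture that showed the pin and the eye together.
- The camera and arm positions differed by about 1 to 2.5 mm, and my first estimate of the dock's centre line was about 2 mm off. I corrected for both, and the hook went into the eye on the first try.

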